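# Hold a spread retaining ring at its groove

### The arm

A 6-joint arm with a two-finger parallel gripper is mounted at the origin on a cart in front of the work surface, level with it; the furniture and walls round the work are solid. World frame = base frame: x ahead of the robot, y to its left, z up, the work surface at z = 0. Lengths are in m, angles in rad, forces in N, time in s.
With the tool pointing down it reaches from about 0.3 to 0.875 m from the base axis. Payload 6.4 kg.
Tool frame: the origin (TCP) lies between the finger pads, 19 mm behind the fingertips; this is the grasp point; z points along the fingers, y is the line along which they close (so a half turn about z gives the same grasp; the last joint's range is limited). The gripper opens to 85 mm and grips with 20 to 120 N. Pads are 22 mm wide; open, the fingers measure 114 mm over their backs; the gripper's body (76 mm by 85 mm) begins 54 mm behind the grasp point. The pads swing forward as they close: fully open they stand 13 mm farther back than shut.
Start: joints at [-1.459, 0.181, 1.607, -0, 1.354, -0.206], TCP at [0.18, -0.546, 0.25] pointing down, gripper open.
Joint ranges: [-2.99, 2.99], [-0.89, 2.07], [0.3, 2.58], [-1.14, 4.28], [0, 2.63], [-3.12, 3.12]. Speed limits (rad/s): [2.57, 2.57, 3.01, 3.14, 3.14, 3.14].

### API

Orientations are given as a unit quaternion [w, x, y, z].
In Python, from bench import ctrl gives the robot as it stands.
- The arm moves only by the tool jog_arm, never from a script. Its argument "series" is a list that holds one entry, the list of rows, each a list of 7 numbers: the shift along the tool's x, y, z in mm, then the turn, a rotation vector about the tool's x, y, z in rad, then the finger opening in mm, from 0 to 85.4. In form: [[[tx, ty, tz, rx, ry, rz, gripper], ...]]. A call has exactly 10 rows; each row shifts and turns the commanded pose from where the row before left it, along the tool's axes as they then stand; what a row does not reach is not made up. A row lasts 1/10 s, in which the tool goes at most 50 mm and 8.59 degrees, less where a joint would pass 70% of its speed; a pose out of reach is approached as far as the arm can. A call with a gripper value outside its range is refused whole. The fingers move at their own pace and stop on an object; the grip force is fixed at half the most. Time passes only in rows, so rows that do not move let the fingers close, or fill a call up. It gives the time, the measured TCP pose, the force, the opening and the grip force at its end, in the units of the state.
- ctrl.get_obs(): the state, without advancing time (a new reading comes with each control period).
- ctrl.camera(name): name is "side" or "top" or "wrist"; returns a dict with "frame" (480x640x3 uint8, blue, green, red), "z_map" (480x640 float32, m along the optical axis (not along the pixel's ray), 0 where there is no reading), "fx", "fy", "cx", "cy" (pixels), "xyz" and "rotation" of the camera in the world. Camera axes: x right, y down, z forward; pixel columns grow to the right and rows downward; lengths in m; the calibration is good to about 2 mm. A picture is of the moment at which its call begins.
- ctrl.hand_in(): hands the job in; it is judged then, once.
The state is a dict: "time_s": time; "q": joint angles; "dq": joint speeds; "joint_efforts": joint torques, N m; "eef_pos": TCP position; "eef_rot": TCP orientation; "wrist_force": force on the tool from outside, world axes, zero at the start; "torque": the same for the moment, N m; "opening": opening from 0.0 (shut) to 1.0 (fully open); "grasp_force": force on a finger pad.
Only numpy, scipy, OpenCV 4.12 (cv2) and the standard library are available. Lean on these libraries where they do the work, as an engineer would, in place of code of your own. Each camera call takes 0.05 s, during which the arm holds its last target. There are 200 camera calls.

### The job

Fit-up of the belt idler: slide the idler's mounting plate along the bench into the dark slide-in fixture until it is fully home against the back stop. Then take the orange-handled snap-ring pliers from the wooden block, put their closed tips down into the gap of the retaining ring that lies on the white loading block, squeeze the handles to spread the ring, and lift it off without touching it with the fingers. Lower the spread ring level over the shaft end until it surrounds the groove, touching nothing but the pliers, and finish there, still holding the pliers squeezed and the ring spread so that I can check it before it is let go; leave the flux bottle, the heat sink and the white connector alone.

Things in the scene. Friction and masses are not known exactly. Their poses are not given: they have to be found in the camera images.
- fixture: Dark steel U of 16 mm high bars, fixed to the bench, open at its -x end; +x is the insertion direction. Origin: on the bench under the centre of a plate fully home. Side bars x -50 to +45 mm, 73 mm apart, with lips 9.75 mm above the bench reaching 7.5 mm inward; mouth flares to 85 mm at x -62; stop face at x +45. No floor: the plate slides on the bench.
- axle: Belt idler on an axle stub, 0.5 kg, one rigid loose piece upright on the bench before the fixture's mouth. Origin under the centre of its plate (x 90, y 70, 8 mm high). Up its z axis: flange dia 40 to z 12, black pulley dia 46 to 28, steel collar dia 30 to 38, groove dia 23 to 44, shaft end dia 24.8 to 60 mm. Grip the shaft end from above, TCP at z 61, and slide it flat.
- groove (a point): Centre of the ring groove on the axle's axis, z = 41 mm above the underside of its plate; the groove is 6 mm high. Axes as the axle's.
- nest: Loading block, fixed: white block on a grey base, x -40 to +30, y -31 to +31, its top at z 20 mm with a low boss (dia 12, 2.5 mm high, at x -3) inside the ring. A cross groove 12 mm wide (x -27 to -15) and 16 mm deep under the ring's lugs takes the plier tips. Origin on the bench under the ring's centre. It and the wooden block may have changed places.
- ring: Dark steel retaining ring, 3 mm thick, 12 g, flat on the loading block. Origin: centre of the relaxed bore (dia 23), underside; outer dia 31; gap towards its -x. Two lugs, x -14 to -29, flank the gap; their flat end faces stand 20.6 mm apart at x -21 (23.5 at -16, 16 at -29) and become parallel when spread. There the loading block has its cross groove.
- ring_gap (a point): Middle of the ring's gap between the lugs, at half thickness (ring's own x -21, z 1.5 mm): the plier tips (point pliers_tip) belong here, pliers' y along the ring's y. Axes as the ring's.
- ring_eye (a point): Middle of the bore of the spread ring at half thickness (ring's own x -3, z 1.5 mm); fully spread, a shaft of dia 28 would pass there. Axes as the ring's. To come to point groove.
- ring_arm_a (a joint): Spread of the ring: turn of one arm, the other moves equally; 0 relaxed, about 0.28 rad with the pliers squeezed to their stop. Springs close it, with about 3 N at each lug at first and 7 N when spread; the ring then also shifts 3 mm towards its -x.
- pliers: Snap-ring pliers, orange handles, 145 mm long, 0.12 kg, upright, tips down, in the wooden block. Origin midway between the tip ends; z up, y the line along which handles and tips move, x across (both sides alike). Blade tips 8.5 mm wide (x), 13 mm long, 8 to 14 mm over both when free (bent inward; parallel at the stop); jaws above as wide. Joint head z 55 to 74, 18 mm thick, pivot z 65.
- pliers_grip (a point): Grip point between the orange handles, pliers' z = 125 mm; fingers close along the pliers' y. Handles z 98 to 145, 13 mm wide in x, bowed; 66 mm over both when free, 31 mm at the pads when squeezed to the built-in stop. Their spring opens them with 5 to 10 N: closed to 62 mm they are carried, tips nearly shut; 30 N squeezes them with the ring to the stop. Axes as the pliers'.
- pliers_tip (a point): Midway between the two blade tips, 5 mm above their ends, where the ring should sit (the tips are 13 mm long, the jaws above wider); axes as the pliers'. As the handles are squeezed the pliers sink in the fingers, by 5 to 13 mm in all with the gripper, half of it after meeting the lugs: so start with the tip ends just at the ring's underside.
- plier_half_a (a joint): Squeeze of the pliers: turn of one half, the other moves equally; 0 handles free and tips together, 0.25 rad at the stop. Squeezing drives each tip outward by about 61 mm per rad; the tips meet the lugs at about 0.09 rad.
- stand: Wooden block, fixed, 56 x 76 x 58 mm, with a slot 10.5 x 41 mm (along y) in which the pliers' jaws hang, tips 3 mm above the bench, joint head on the top face. Pull them straight up 60 mm to clear it. Origin on the bench under its centre.
- flux_bottle: Small brown bottle with a white spout, dia 34 x 92 mm, loose; origin under its centre. Leave alone.
- heat_sink: Black finned heat sink, 30 x 40 x 18 mm, loose; origin under its centre. Leave alone.
- connector: Small white connector housing, 15 x 30 x 12 mm, loose; origin under its middle. Leave alone.
Not all that is in view belongs to the job. There is more than one size of the pliers; the one meant has the size given above.

How it is judged:
By the outcome, as a careful person would: the job done as asked, in the order asked, and still so for the second after the job is handed in, while the arm keeps its last pose, push and grip.
It also fails if it takes over 64 s, if anything falls off the work surface, if the arm or the gripper's body presses on something with over 40 N, if the wrist force passes 120 N, or if a joint passes its speed limit or range.

## Working session

There is one attempt and no reset: what is moved stays moved. The work goes in short steps, Python scripts to look and compute and a tool call to move; the robot and the scene stay as the last step left them, time stands still between calls to the robot, and variables do not carry over. Pictures are saved under pics/ and viewed, at most 10 in all, crops included, and the job is handed in when it is done.

Besides the shell and the picture viewer there is one more tool, called after "Request:" as name(argument=value, ...), one argument or row to a line, values as JSON. jog_arm: Moves the arm, as the interface text tells. Its arguments: {"type":"object","properties":{"series":{"type":"array"}},"required":["series"]}

```bash
mkdir -p pics; ls
python3 - <<'E'
from bench import ctrl
import numpy as np,cv2
o=ctrl.get_obs();print({k:np.round(v,3).tolist() for k,v in o.items()})
for n in("top","side"):
    c=ctrl.camera(n);cv2.imwrite(f"pics/{n}0.png",c["frame"]);np.savez(f"{n}0.npz",**c)
    print(n,c["fx"],c["cx"],c["cy"],c["xyz"],np.round(c["rotation"],3).tolist())
E
```

```text
pics
{'time_s': 0.0, 'q': [-1.459, 0.182, 1.608, 0.0, 1.354, -0.206], 'dq': [0.002, -0.001, 0.0, -0.001, 0.001, 0.0], 'joint_efforts': [-0.0, -44.488, -35.134, -0.0, 0.009, 0.0], 'eef_pos': [0.18, -0.546, 0.249], 'eef_rot': [-0.001, 0.987, 0.158, 0.0], 'wrist_force': [-0.639, 0.378, -0.066], 'torque': [0.057, -0.003, 0.007], 'grasp_force': 0.0, 'opening': 1.0}
top 451.5573523342981 318.07055372862743 243.00694271138678 [0.38328145 0.22615248 1.00579997] [0.076, -0.693, 0.714, -0.063]
side 611.6606667543338 321.4093898820866 241.95683261882857 [0.31408676 1.11427016 0.75804241] [0.074, -0.124, 0.882, -0.448]
```

View pics/top0.png

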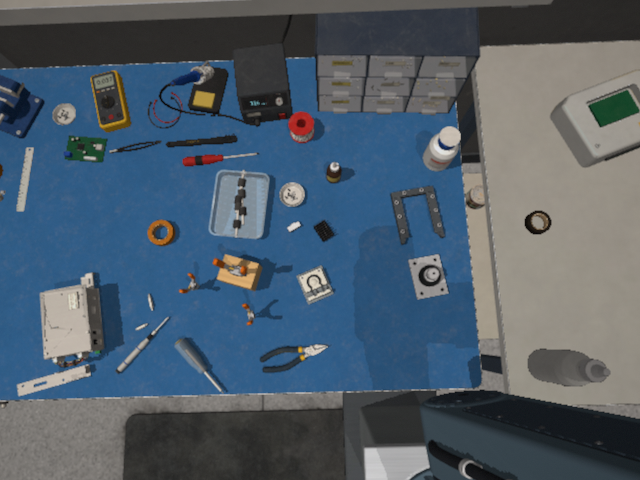

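View pics/side0.png

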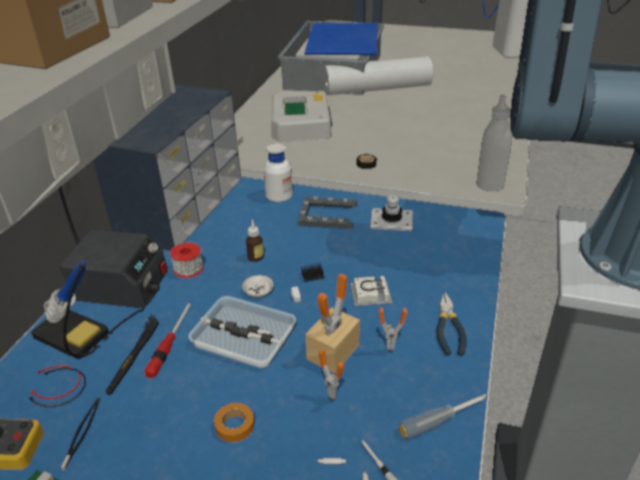

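```bash
cat > h.py <<'E'
import numpy as np,cv2
from scipy.spatial.transform import Rotation as R
def rot(c): q=np.array(c["rotation"]);return R.from_quat(np.r_[q[1:],q[0]])
def cloud(c):
    z=c["z_map"];v,u=np.mgrid[:480,:640]
    p=np.stack([(u-c["cx"])/c["fx"]*z,(v-c["cy"])/c["fy"]*z,z],-1)
    P=rot(c).apply(p.reshape(-1,3)).reshape(480,640,3)+c["xyz"]
    P[z==0]=np.nan
    return P
def proj(c,p):
    q=rot(c).inv().apply(np.atleast_2d(p)-c["xyz"]);return np.c_[q[:,0]/q[:,2]*c["fx"]+c["cx"],q[:,1]/q[:,2]*c["fy"]+c["cy"]]
def ortho(P,col,x0,x1,y0,y1,s):
    "bird view: up=+x, left=+y, s px per m"
    pass
E
python3 - <<'E'
from h import *
c=np.load("top0.npz");P=cloud(c)
for n,(u,v) in dict(axle=(430,273),fixt=(417,190),nest=(316,284),stand=(250,275),bench=(380,330),hs=(323,231),con=(294,227)).items(): print(n,np.round(P[v,u],4))
f=c["frame"];
def crop(u,v,w,s): return cv2.resize(f[v-w:v+w,u-w:u+w],None,fx=s,fy=s,interpolation=cv2.INTER_CUBIC)
a=crop(418,245,66,6)[:, :396*2];b=crop(316,284,33,6);d=crop(237,272,33,6)
im=np.hstack([cv2.resize(crop(418,245,66,4),(400,400)),np.vstack([b[:200,:396],d[:200]*1])[:400] if 0 else np.vstack([cv2.resize(b,(200,200)),cv2.resize(d,(200,200))])])
cv2.imwrite("pics/crop0.png",im)
E
```

```text
axle [0.5016 0.0074 0.0583]
fixt [0.6978 0.0126 0.0163]
nest [0.4902 0.2485 0.0179]
stand [0.5096 0.3872 0.0554]
bench [ 0.3874  0.112  -0.    ]
hs [0.612  0.2295 0.0036]
con [0.6224 0.2951 0.0086]
```

View pics/crop0.png

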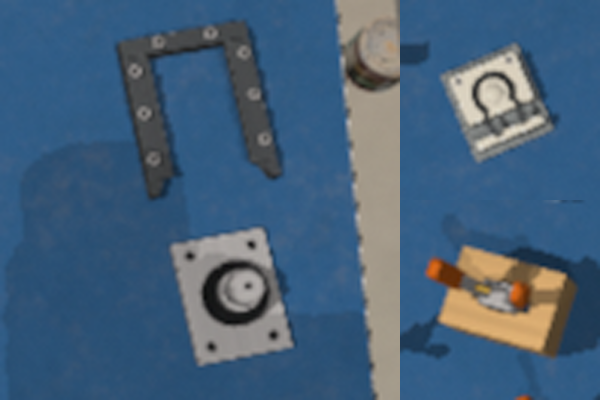

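Run:
```python
from h import *
for n in("top","side"):
    c=np.load(n+"0.npz");P=cloud(c)
    print(n)
    for k,(cx,cy,r,z0,z1) in dict(plate=(.50,.007,.075,.0055,.0105),fixt=(.65,.02,.1,.0135,.019),nest=(.49,.25,.06,.017,.0235),stand=(.51,.395,.065,.054,.061),shaftend=(.5,.007,.03,.056,.064)).items():
        m=(np.hypot(P[...,0]-cx,P[...,1]-cy)<r)&(P[...,2]>z0)&(P[...,2]<z1)
        q=P[m];
        (x,y),(w,h),a=cv2.minAreaRect((q[:,:2]*1000).astype(np.float32))
        print(k,len(q),np.round([x,y,w,h,a],1),q[:,2].mean().round(4))
```

```text
top
plate 525 [5.001e+02 2.000e-01 8.930e+01 7.050e+01 9.200e+00] 0.0071
fixt 585 [640.9  15.2 120.9  97.2   8. ] 0.0153
nest 380 [489.6 251.1  56.3  51.5  21.4] 0.0193
stand 626 [518.  413.3  76.9  56.   72.5] 0.0562
shaftend 89 [ 5.003e+02 -5.000e-01  2.230e+01  2.460e+01  7.420e+01] 0.0581
side
plate 444 [495.   -2.6 101.7 110.4  86.2] 0.0085
fixt 577 [640.4  18.6 121.2 103.6   7.9] 0.0165
nest 410 [488.7 254.2  57.5  54.9  21.7] 0.0208
stand 862 [517.2 415.6  78.7  58.5  72.6] 0.0584
shaftend 69 [498.8   3.   24.6  24.4  49.6] 0.0601
```

```bash
cat >> h.py <<'E'
def state(o=None):
    from bench import ctrl
    o=ctrl.get_obs();q=o["eef_rot"];r=R.from_quat(np.r_[q[1:],q[0]]);return np.array(o["eef_pos"]),r,o
def to(p,yaw):
    "rotation vector (tool) to pointing down with tool x at yaw deg, then shift in tool axes AFTER that turn (mm)"
    x,r,o=state();T=R.from_euler("z",yaw,degrees=True)*R.from_euler("x",180,degrees=True)
    print("t",o["time_s"],"pos",np.round(x*1000,1),"op",round(o["opening"]*85.4,1),"gf",round(o["grasp_force"],1),"F",np.round(o["wrist_force"],1))
    print("turn first",np.round((r.inv()*T).as_rotvec(),4),"then shift",np.round(T.inv().apply(np.array(p)-x)*1000,1))
E
python3 -c "
from h import *
to([.47,0,.25],8)"
```

```text
t 0.1 pos [ 179.6 -545.7  249.2] op 85.5 gf 0.0 F [-0.2 -0.8  0.2]
turn first [-0.0015 -0.0002  0.1782] then shift [ 363.5 -500.    -0.8]
```

Request:
jog_arm(
  series=[
    [[10,-15,0,0,0,0.09,85],[25,-35,0,0,0,0.088,85],[28,-39,0,0,0,0,85],[28,-39,0,0,0,0,85],[28,-39,0,0,0,0,85],[28,-39,0,0,0,0,85],[28,-39,0,0,0,0,85],[28,-39,0,0,0,0,85],[28,-39,0,0,0,0,85],[28,-39,0,0,0,0,85]],
  ],
)

```text
time_s: 1.1
eef_pos: [0.3796, -0.147, 0.25]
eef_rot: [0.0, 0.998, 0.07, 0.0]
wrist_force: [1.2, 0.4, 0.0]
opening: 0.992
grasp_force: 0.0
```

```bash
python3 -c "
from h import *
to([.45,0,.23],8)"
```

```text
t 1.1 pos [ 379.6 -147.   250. ] op 84.8 gf 0.0 F [1.2 0.4 0. ]
turn first [ 0.0003 -0.0003 -0.0002] then shift [  90.2 -135.8   20. ]
```

Request:
jog_arm(
  series=[
    [[25,-38,5,0,0,0,85],[25,-38,5,0,0,0,85],[22,-33,5,0,0,0,85],[13,-20,3,0,0,0,85],[5,-7,2,0,0,0,85],[0,0,0,0,0,0,85],[0,0,0,0,0,0,85],[0,0,0,0,0,0,85],[0,0,0,0,0,0,85],[0,0,0,0,0,0,85]],
  ],
)

```text
time_s: 2.1
eef_pos: [0.4494, -0.0025, 0.2302]
eef_rot: [0.0, 0.998, 0.069, 0.0]
wrist_force: [0.4, 0.6, -0.1]
opening: 0.995
grasp_force: 0.0
```

```bash
python3 -c "
from h import *
to([.50,0,.061],8)
from bench import ctrl
c=ctrl.camera('wrist');cv2.imwrite('pics/w1.png',c['frame']);np.savez('w1.npz',**c)
print(c['fx'],c['xyz'],c['rotation'])
P=cloud(c)
for k,(cx,cy,r,z0,z1) in dict(plate=(.50,.0,.065,.0055,.0105),fixt=(.64,.015,.1,.0135,.019),shaftend=(.5,.0,.025,.056,.064)).items():
        m=(np.hypot(P[...,0]-cx,P[...,1]-cy)<r)&(P[...,2]>z0)&(P[...,2]<z1)
        q=P[m];
        if len(q): print(k,len(q),np.round(np.r_[np.array(cv2.minAreaRect((q[:,:2]*1000).astype(np.float32)),dtype=object)[:2].tolist()],1).tolist(),cv2.minAreaRect((q[:,:2]*1000).astype(np.float32))[2],q[:,2].mean().round(4))
"
```

```text
t 2.1 pos [449.4  -2.5 230.2] op 85.0 gf 0.0 F [ 0.4  0.6 -0.1]
turn first [ 0.0002 -0.0003 -0.0013] then shift [ 50.5   4.5 169.2]
416.5215544046865 [0.5184689  0.0085195  0.35316116] [ 0.1043295   0.74680324 -0.65055111 -0.09046287]
plate 6691 [[502.7, 2.8], [89.9, 69.9]] 9.156982421875 0.007
fixt 1149 [[594.0, 10.9], [21.3, 97.1]] 8.156683921813965 0.0149
shaftend 1012 [[502.7, 2.7], [23.9, 24.3]] 52.358577728271484 0.0587
```

View pics/w1.png

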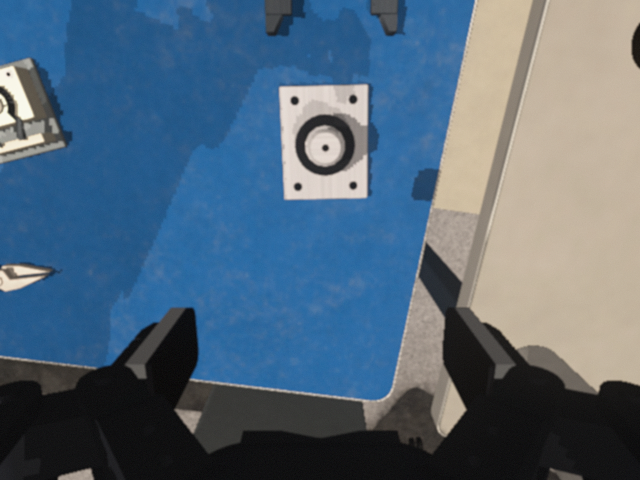

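Request:
jog_arm(
  series=[
    [[15,1,30,0,0,-0.018,85],[20,1,40,0,0,0,85],[12,1,40,0,0,0,85],[5,1,35,0,0,0,60],[0,0,20,0,0,0,45],[0,0,4,0,0,0,35],[0,0,0,0,0,0,15],[0,0,0,0,0,0,15],[0,0,0,0,0,0,15],[0,0,0,0,0,0,15]],
  ],
)

```text
time_s: 3.15
eef_pos: [0.5016, 0.0022, 0.0616]
eef_rot: [0.0, 0.997, 0.079, 0.0]
wrist_force: [-0.5, -0.4, -4.9]
opening: 0.26
grasp_force: 59.0
```

```bash
cat > m.py <<'E'
from h import *
from bench import ctrl
def rect(P,d):
  for k,(cx,cy,r,z0,z1) in d.items():
    m=(np.hypot(P[...,0]-cx,P[...,1]-cy)<r)&(P[...,2]>z0)&(P[...,2]<z1);q=P[m]
    if len(q)>5:
      (x,y),(w,h),a=cv2.minAreaRect((q[:,:2]*1000).astype(np.float32));print(k,len(q),np.round([x,y,w,h,a],1).tolist(),q[:,2].mean().round(4))
E
python3 -c "
from m import *
to([.64,.015,.061],8)
for n in ('wrist','top'):
  c=ctrl.camera(n);P=cloud(c);np.savez(n+'2.npz',**c)
  rect(P,dict(plate=(.502,.0,.065,.0055,.0105),fixt=(.64,.015,.1,.0125,.019)))
"
```

```text
t 3.15 pos [501.6   2.2  61.6] op 22.2 gf 59.0 F [-0.5 -0.4 -4.9]
turn first [ 0.0003 -0.0008  0.0181] then shift [138.8   6.6   0.6]
plate 13422 [503.2, 3.8, 89.7, 70.1, 9.5] 0.0073
fixt 7203 [599.0, 11.5, 31.5, 97.4, 8.5] 0.0151
plate 247 [498.6, 12.5, 90.0, 48.7, 7.8] 0.007
fixt 703 [641.6, 15.4, 119.9, 97.3, 8.0] 0.0147
```

Request:
jog_arm(
  series=[
    [[4,2.5,0.5,0,0,0.02,15],[10,2.7,0,0,0,0,15],[10,0,0,0,0,0,15],[10,0,0,0,0,0,15],[10,0,0,0,0,0,15],[10,0,0,0,0,0,15],[10,0,0,0,0,0,15],[10,0,0,0,0,0,15],[6,0,0,0,0,0,15],[0,0,0,0,0,0,15]],
  ],
)

```text
time_s: 4.25
eef_pos: [0.5832, 0.0081, 0.0613]
eef_rot: [0.0, 0.998, 0.069, 0.001]
wrist_force: [0.3, -0.3, 3.3]
opening: 0.262
grasp_force: 59.9
```

```bash
python3 -c "
from m import *
to([.644,.0172,.061],8.1)
c=ctrl.camera('wrist');P=cloud(c);np.savez('w3.npz',**c);cv2.imwrite('pics/w3.png',c['frame'])
p=state()[0]
rect(P,dict(plate=(p[0],p[1],.057,.0055,.0105),fixt=(.64,.015,.08,.0125,.019)))
"
```

```text
t 4.25 pos [583.2   8.1  61.3] op 22.4 gf 59.9 F [ 0.3 -0.3  3.3]
turn first [ 0.0007 -0.0025 -0.0036] then shift [61.5 -0.4  0.3]
plate 11449 [585.6, 9.5, 92.5, 84.7, 9.6] 0.007
fixt 29239 [639.4, 17.4, 112.8, 97.8, 8.2] 0.0151
```

View pics/w3.png

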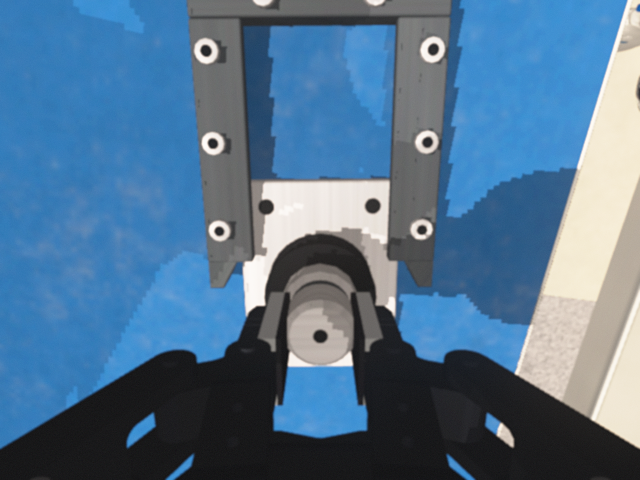

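Request:
jog_arm(
  series=[
    [[8,0,0,0,0,0,15],[10,0,0,0,0,0,15],[10,0,0,0,0,0,15],[10,0,0,0,0,0,15],[10,0,0,0,0,0,15],[6,0,0,0,0,0,15],[3,0,0,0,0,0,15],[2,0,0,0,0,0,15],[1.5,0,0,0,0,0,15],[1,0,0,0,0,0,15]],
  ],
)

```text
time_s: 5.3
eef_pos: [0.6416, 0.0164, 0.0613]
eef_rot: [0.0, 0.998, 0.069, -0.001]
wrist_force: [-8.8, -1.3, 9.9]
opening: 0.259
grasp_force: 60.6
```

```bash
python3 -c "
from m import *
to([.644,.0172,.061],8.1)"
```

```text
t 5.3 pos [641.6  16.4  61.3] op 22.1 gf 60.6 F [-8.8 -1.3  9.9]
turn first [ 0.0001  0.0022 -0.0035] then shift [ 2.5 -0.5  0.3]
```

Request:
jog_arm(
  series=[
    [[1.5,0,0,0,0,0,15],[1.5,0,0,0,0,0,15],[0,0,0,0,0,0,15],[-1,0,0,0,0,0,15],[-2,0,0,0,0,0,15],[0,0,0,0,0,0,15],[0,0,0,0,0,0,50],[0,0,0,0,0,0,85],[0,0,-10,0,0,0,85],[0,0,-40,0,0,0,85]],
  ],
)

```text
time_s: 6.3
eef_pos: [0.6386, 0.0171, 0.1062]
eef_rot: [-0.001, 0.998, 0.069, -0.005]
wrist_force: [0.8, -0.0, -0.9]
opening: 0.922
grasp_force: 0.0
```

```bash
python3 -c "
from m import *
to([.644,.0172,.2],8.1)"
```

```text
t 6.3 pos [638.6  17.1 106.2] op 78.7 gf 0.0 F [ 0.8 -0.  -0.9]
turn first [-0.0029  0.0099 -0.0037] then shift [  5.4   0.6 -93.8]
```

Request:
jog_arm(
  series=[
    [[-10,0,-30,0,0,0,85],[-20,0,-40,0,0,0,85],[-25,0,-30,0,0.005,0,85],[-15,0,-10,0,0.005,0,85],[-3,0,0,0,0,0,85],[0,0,0,0,0,0,85],[0,0,0,0,0,0,85],[0,0,0,0,0,0,85],[0,0,0,0,0,0,85],[0,0,0,0,0,0,85]],
  ],
)

```text
time_s: 7.3
eef_pos: [0.5701, 0.0067, 0.2196]
eef_rot: [-0.001, 0.998, 0.069, 0.004]
wrist_force: [0.4, 0.2, 0.7]
opening: 0.997
grasp_force: 0.0
```

```bash
python3 -c "
from m import *
to([.51,.40,.22],-17.5)
c=ctrl.camera('wrist');P=cloud(c);np.savez('w4.npz',**c);cv2.imwrite('pics/w4.png',c['frame'])
print(c['xyz'])
rect(P,dict(shaft=(.644,.017,.03,.054,.064),fixt=(.64,.015,.1,.0125,.018)))
c=ctrl.camera('top');np.savez('t4.npz',**c);P=cloud(c)
rect(P,dict(shaft=(.644,.017,.03,.054,.064),fixt=(.64,.015,.1,.0125,.018)))
c=ctrl.camera('side');np.savez('s4.npz',**c)
"
```

```text
t 7.3 pos [570.1   6.7 219.6] op 85.1 gf 0.0 F [0.4 0.2 0.7]
turn first [-0.0024 -0.0086  0.4434] then shift [-175.5 -357.1   -0.4]
[0.63808851 0.01742484 0.34320062]
shaft 1146 [644.7, 18.2, 24.6, 23.8, 7.9] 0.0587
fixt 9076 [643.8, 18.1, 120.8, 97.2, 8.2] 0.015
shaft 58 [645.9, 17.2, 14.0, 24.7, 20.6] 0.0579
fixt 620 [641.6, 15.2, 119.8, 97.4, 8.3] 0.0146
```

View pics/w4.png

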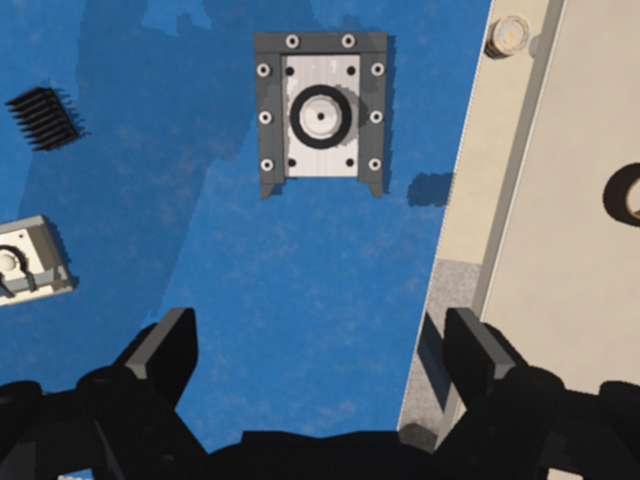

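```bash
python3 -c "
from m import *
c=np.load('w4.npz');P=cloud(c)
d=np.deg2rad(8.2);o=np.array([.6447,.0182])
q=P[...,:2]-o;X=(q@[np.cos(d),np.sin(d)])*1e3;Y=(q@[-np.sin(d),np.cos(d)])*1e3;Z=P[...,2]*1e3
g=cv2.cvtColor(c['frame'],cv2.COLOR_BGR2GRAY)
for y in(-20,20):
  m=(abs(Y-y)<4)
  for a in list(range(-50,-40))+list(range(38,52)):
    k=m&(X>=a)&(X<a+1)
    print(a,k.sum(),np.round(np.median(Z[k]),1),np.median(g[k]),end=' | ')
  print()
"
```

```text
-50 10 -1.2 100.0 | -49 11 -1.1 100.0 | -48 15 -1.3 101.0 | -47 14 -1.6 155.5 | -46 0 nan nan | -45 9 6.9 200.0 | -44 12 6.5 221.0 | -43 17 6.7 222.0 | -42 11 7.0 222.0 | -41 10 6.9 222.0 | 38 20 7.0 197.0 | 39 10 7.0 197.5 | 40 17 7.0 197.0 | 41 13 6.6 197.0 | 42 13 7.7 198.0 | 43 17 6.7 182.0 | 44 10 6.8 137.5 | 45 40 9.7 52.5 | 46 16 14.7 78.5 | 47 19 15.6 80.0 | 48 19 16.1 130.0 | 49 22 18.7 164.5 | 50 19 18.5 145.0 | 51 19 19.1 147.0 | 
-50 8 -1.2 93.5 | -49 9 -1.3 84.0 | -48 9 -1.5 69.0 | -47 14 -1.3 110.0 | -46 4 -0.7 152.5 | -45 10 6.6 202.0 | -44 10 6.3 223.0 | -43 10 6.9 224.0 | -42 20 7.1 224.0 | -41 10 6.4 223.5 | 38 12 7.0 202.0 | 39 21 6.7 202.0 | 40 11 7.6 201.0 | 41 20 6.9 202.0 | 42 13 6.5 201.0 | 43 18 7.3 189.5 | 44 14 6.2 97.5 | 45 36 10.7 47.0 | 46 19 15.1 78.0 | 47 15 15.2 82.0 | 48 27 16.1 108.0 | 49 17 18.3 178.0 | 50 19 19.3 150.0 | 51 17 19.3 156.0 |
  return _methods._mean(a, axis=axis, dtype=dtype,
  ret = ret.dtype.type(ret / rcount)
```

Request:
jog_arm(
  series=[
    [[0,-15,0,0,-0.0086,-0.115,85],[-5,-30,0,0,0,-0.115,85],[-10,-40,0,0,0,0,85],[-10,-40,0,0,0,0,85],[-10,-40,0,0,0,0,85],[-10,-40,0,0,0,0,85],[-8,-30,0,0,0,0,85],[-3,-15,0,0,0,0,85],[0,-4,0,0,0,0,85],[0,0,0,0,0,0,85]],
  ],
)

```text
time_s: 8.45
eef_pos: [0.433, 0.2262, 0.2203]
eef_rot: [0.0, 0.983, 0.183, 0.001]
wrist_force: [0.9, -0.2, 0.2]
opening: 0.996
grasp_force: 0.0
```

```bash
python3 -c "
from m import *
to([.452,.435,.22],-17.5)
c=ctrl.camera('wrist');P=cloud(c);np.savez('w5.npz',**c)
print(c['xyz'])
rect(P,dict(nest=(.489,.252,.06,.0165,.0255)))
u,v=proj(c,[.489,.252,.02])[0].astype(int);print(u,v)
f=c['frame'][v-75:v+75,u-100:u+100];cv2.imwrite('pics/w5.png',cv2.resize(f,None,fx=4,fy=4,interpolation=cv2.INTER_CUBIC))
"
```

```text
t 8.45 pos [433.  226.2 220.3] op 85.1 gf 0.0 F [ 0.9 -0.2  0.2]
turn first [ 5.000e-04 -2.100e-03  6.744e-01] then shift [ -44.7 -204.9    0.3]
[0.49785962 0.25267313 0.34338202]
nest 4461 [491.8, 254.5, 57.1, 51.9, 21.3] 0.0197
315 134
```

View pics/w5.png

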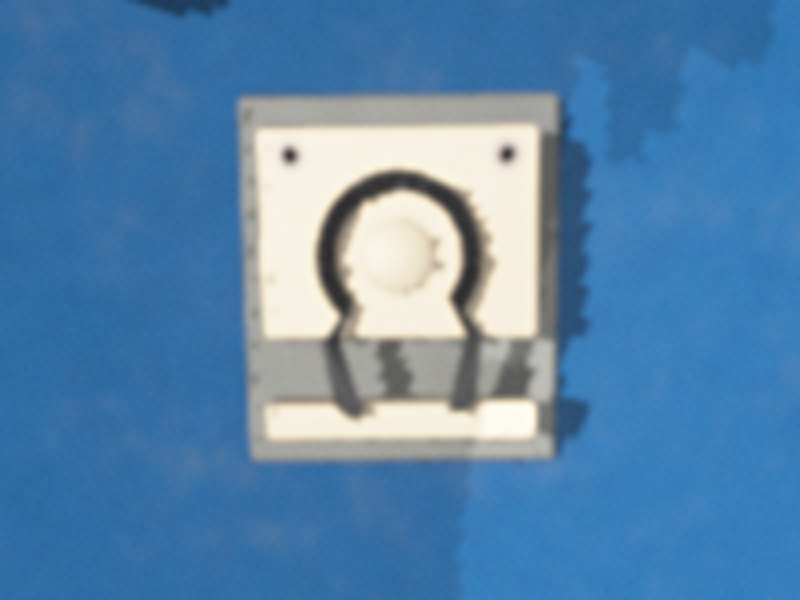

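```bash
cat > ring.py <<'E'
from m import *
def plane(c,z):
    v,u=np.mgrid[:480,:640];d=rot(c).apply(np.stack([(u-c["cx"])/c["fx"],(v-c["cy"])/c["fy"],np.ones_like(u)],-1).reshape(-1,3)).reshape(480,640,3)
    return (c["xyz"]+d*((z-c["xyz"][2])/d[...,2])[...,None])[...,:2]
E
python3 - <<'E'
from ring import *
c=np.load('w5.npz');Q=plane(c,.0218)
a=np.deg2rad(21.3);o=np.array([.4918,.2545])
q=Q-o;X=(q@[np.cos(a),np.sin(a)])*1e3;Y=(q@[-np.sin(a),np.cos(a)])*1e3
g=cv2.cvtColor(c["frame"],cv2.COLOR_BGR2GRAY).astype(np.float32)
# rectify: rows = X descending, cols = Y descending, 0.2mm
xs=np.arange(40,-50,-.2);ys=np.arange(40,-40,-.2)
XX,YY=np.meshgrid(xs,ys,indexing='ij')
W=np.stack([o[0]+np.cos(a)*XX*1e-3-np.sin(a)*YY*1e-3,o[1]+np.sin(a)*XX*1e-3+np.cos(a)*YY*1e-3,np.full(XX.shape,.0218)],-1)
uv=proj(c,W.reshape(-1,3)).reshape(*XX.shape,2).astype(np.float32)
im=cv2.remap(c["frame"],uv[...,0],uv[...,1],cv2.INTER_CUBIC);G=cv2.cvtColor(im,cv2.COLOR_BGR2GRAY)
np.savez('nest_im.npz',G=G)
# white block
m=G>190;
k,lab,st,ce=cv2.connectedComponentsWithStats(m.astype(np.uint8))
for i in range(1,k):
    if st[i,4]>500: print('white X',xs[st[i,1]],xs[st[i,1]+st[i,3]-1],'Y',ys[st[i,0]],ys[st[i,0]+st[i,2]-1])
# ring outer arc edges on the lit (left,+Y) side & top: radial gradient
best=None
from scipy.ndimage import map_coordinates as mc
ang=np.deg2rad(np.arange(-100,120,2))
def S(x,y): return mc(G.astype(float),[(40-x)/.2,(40-y)/.2],order=1)
def score(p):
    x,y=p; r=13.5; 
    return S(x+r*np.cos(ang),y+r*np.sin(ang)).mean()
cand=[(score((x,y)),x,y) for x in np.arange(-12,12,.25) for y in np.arange(-8,8,.25)]
s=sorted(cand)[:6];print(s)
for x in (-23,-21,-19,-17):
    row=G[int(round((40-(s[0][1]+x))/.2))]
    print(x,[(round(y-s[0][2],1),int(row[int(round((40-y)/.2))])) for y in s[0][2]+np.arange(20,-20.1,-1)])
E
```

```text
white X 28.399999999999835 -9.800000000000708 Y 25.9999999999998 -25.800000000000935
white X 16.599999999999667 -9.600000000000705 Y 10.199999999999577 -12.000000000000739
white X -21.20000000000087 -28.800000000000978 Y 25.799999999999798 -26.20000000000094
[(np.float64(50.978521806966455), np.float64(5.25), np.float64(-0.25)), (np.float64(51.06513238223752), np.float64(5.0), np.float64(-0.25)), (np.float64(51.36219098067862), np.float64(5.0), np.float64(-0.5)), (np.float64(51.3741382549451), np.float64(5.25), np.float64(-0.5)), (np.float64(51.44107941645914), np.float64(5.5), np.float64(-0.25)), (np.float64(51.54877016237696), np.float64(4.75), np.float64(-0.25))]
-23 [(np.float64(20.0), 166), (np.float64(19.0), 166), (np.float64(18.0), 167), (np.float64(17.0), 166), (np.float64(16.0), 165), (np.float64(15.0), 167), (np.float64(14.0), 159), (np.float64(13.0), 127), (np.float64(12.0), 99), (np.float64(11.0), 93), (np.float64(10.0), 92), (np.float64(9.0), 120), (np.float64(8.0), 154), (np.float64(7.0), 167), (np.float64(6.0), 166), (np.float64(5.0), 165), (np.float64(4.0), 154), (np.
[... 2966 characters left out ...]
, (np.float64(7.0), 165), (np.float64(6.0), 167), (np.float64(5.0), 157), (np.float64(4.0), 122), (np.float64(3.0), 94), (np.float64(2.0), 93), (np.float64(1.0), 101), (np.float64(0.0), 128), (np.float64(-1.0), 159), (np.float64(-2.0), 166), (np.float64(-3.0), 167), (np.float64(-4.0), 165), (np.float64(-5.0), 163), (np.float64(-6.0), 162), (np.float64(-7.0), 162), (np.float64(-8.0), 161), (np.float64(-9.0), 162), (np.float64(-10.0), 162), (np.float64(-11.0), 153), (np.float64(-12.0), 114), (np.float64(-13.0), 86), (np.float64(-14.0), 87), (np.float64(-15.0), 127), (np.float64(-16.0), 172), (np.float64(-17.0), 186), (np.float64(-18.0), 185), (np.float64(-19.0), 188), (np.float64(-20.0), 176)]
```

Request:
jog_arm(
  series=[
    [[0,-35,0,0,0,-0.0,85],[0,-40,0,0,0,0.135,85],[0,-40,0,0,0,0.135,85],[0,-40,0,0,0,0.135,85],[0,-35,0,0,0,0.135,85],[10,-20,0,0,0,0.134,85],[15,-2,0,0,0,0,85],[5,0,0,0,0,0,85],[0,0,0,0,0,0,85],[0,0,0,0,0,0,85]],
  ],
)

```text
time_s: 9.5
eef_pos: [0.4273, 0.4222, 0.2199]
eef_rot: [0.0, 0.988, -0.153, 0.0]
wrist_force: [-0.2, -0.9, -0.6]
opening: 0.998
grasp_force: 0.0
```

```bash
python3 -c "
from ring import *
to([.518,.414,.128],-17.5)
c=ctrl.camera('wrist');P=cloud(c);np.savez('w6.npz',**c);cv2.imwrite('pics/w6.png',c['frame'])
print(c['xyz'])
rect(P,dict(stand=(.519,.415,.06,.054,.060)))
m=(np.hypot(P[...,0]-.519,P[...,1]-.415)<.07)&(P[...,2]>.1)
rect(P,dict(handles=(.519,.415,.07,.1,.16),hi=(.519,.415,.07,.138,.16)))
h=c['frame'][m&(P[...,2]>.1)];print(h.mean(0))
"
```

```text
t 9.5 pos [427.3 422.2 219.9] op 85.2 gf 0.0 F [-0.2 -0.9 -0.6]
turn first [ 0.0004 -0.001  -0.0016] then shift [ 88.9 -19.5  91.9]
[0.493792   0.40268757 0.34291061]
stand 7240 [519.9, 416.6, 76.1, 55.8, 72.4] 0.057
handles 2569 [519.6, 415.9, 65.6, 13.2, 72.4] 0.1327
hi 1358 [519.6, 416.1, 65.4, 13.1, 72.4] 0.1447
[ 24.99467883  87.95248955 180.54732041]
```

View pics/w6.png

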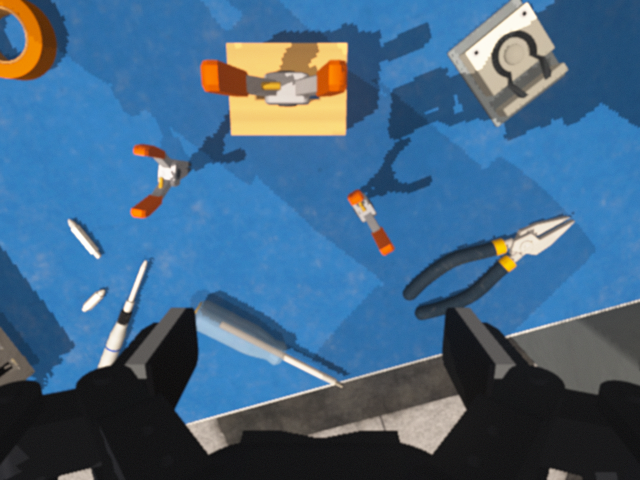

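Request:
jog_arm(
  series=[
    [[20,-5,0,0,0,0.002,85],[30,-7,0,0,0,0,85],[25,-6,0,0,0,0,85],[13,-2.6,0,0,0,0,85],[2,0,0,0,0,0,85],[0,0,20,0,0,0,85],[0,0,30,0,0,0,85],[0,0,30,0,0,0,85],[0,0,15,0,0,0,85],[0,0,0,0,0,0,85]],
  ],
)

```text
time_s: 10.55
eef_pos: [0.5167, 0.4151, 0.1225]
eef_rot: [0.002, 0.988, -0.153, -0.002]
wrist_force: [-0.1, -0.1, 0.1]
opening: 0.996
grasp_force: 0.0
```

```bash
python3 -c "
from m import *
to([.5192,.4147,.123],-17.6)"
```

```text
t 10.55 pos [516.7 415.1 122.5] op 85.0 gf 0.0 F [-0.1 -0.1  0.1]
turn first [ 0.0039  0.0026 -0.0004] then shift [ 2.5 -0.4 -0.5]
```

Request:
jog_arm(
  series=[
    [[2.5,-0.4,-0.5,0,0,0,85],[0,0,0,0,0,0,85],[0,0,0,0,0,0,75],[0,0,0,0,0,0,70],[0,0,0,0,0,0,66],[0,0,0,0,0,0,64],[0,0,0,0,0,0,62],[0,0,0,0,0,0,60],[0,0,0,0,0,0,60],[0,0,0,0,0,0,60]],
  ],
)

```text
time_s: 11.55
eef_pos: [0.5226, 0.4156, 0.1275]
eef_rot: [-0.0, 0.988, -0.153, 0.002]
wrist_force: [-0.5, -2.2, 7.3]
opening: 0.701
grasp_force: 6.5
```

```bash
python3 -c "
from m import *
to([.5192,.4147,.123],-17.6)"
```

```text
t 11.55 pos [522.6 415.6 127.5] op 59.9 gf 6.5 F [-0.5 -2.2  7.3]
turn first [-0.0014 -0.0034 -0.001 ] then shift [-3.   1.9  4.5]
```

Request:
jog_arm(
  series=[
    [[0,0,-3,0,0,0,60],[0,0,-4,0,0,0,60],[0,0,-8,0,0,0,60],[0,0,-12,0,0,0,60],[0,0,-15,0,0,0,60],[0,0,-15,0,0,0,60],[0,0,-10,0,0,0,60],[0,0,-8,0,0,0,60],[0,0,-3,0,0,0,60],[0,0,0,0,0,0,60]],
  ],
)

```text
time_s: 12.55
eef_pos: [0.5217, 0.4155, 0.2041]
eef_rot: [-0.0, 0.988, -0.153, 0.001]
wrist_force: [-0.6, -0.8, -1.0]
opening: 0.701
grasp_force: 4.6
```

```bash
python3 -c "
from m import *
to([.5192,.4147,.203],-17.6)
c=ctrl.camera('side');np.savez('s7.npz',**c)
u,v=proj(c,[.52,.415,.15])[0].astype(int)
cv2.imwrite('pics/s7.png',cv2.resize(c['frame'][max(0,v-75):v+75,u-70:u+70],None,fx=4,fy=4,interpolation=cv2.INTER_CUBIC))
c=ctrl.camera('wrist');np.savez('w7.npz',**c);cv2.imwrite('pics/w7.png',c['frame'])
"
```

```text
t 12.55 pos [521.7 415.5 204.1] op 59.9 gf 4.6 F [-0.6 -0.8 -1. ]
turn first [-0.0006 -0.0019 -0.001 ] then shift [-2.1  1.5  1.1]
```

View pics/s7.png

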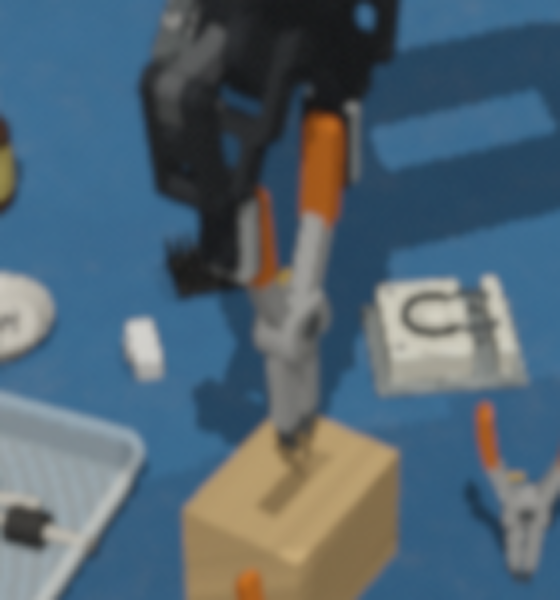

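View pics/w7.png

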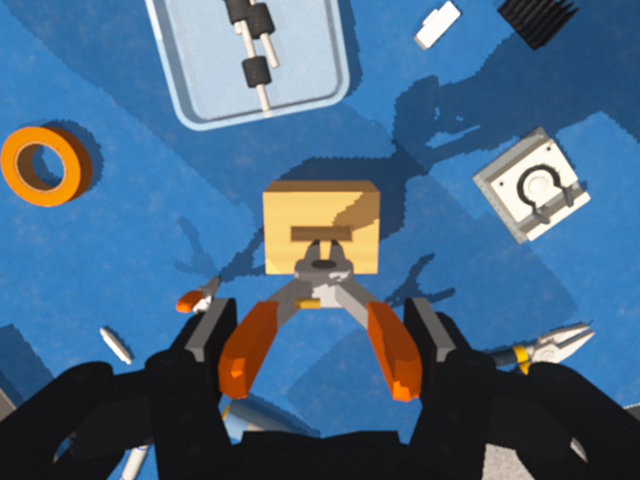

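```bash
cat > tip.py <<'E'
from ring import *
def tip(c,x,r,zlo=40,verbose=1):
    "pliers points in tool frame (mm), wrist cam"
    P=cloud(c);T=r.inv().apply(P.reshape(-1,3)-x).reshape(480,640,3)*1e3
    m=(abs(T[...,0])<25)&(abs(T[...,1])<25)&(T[...,2]>zlo)&(T[...,2]<150)&(P[...,2]>.01)
    return T,m
E
python3 - <<'E'
from tip import *
x,r,o=state();c=np.load('w7.npz');T,m=tip(c,x,r)
q=T[m];g=c["frame"][m].mean(1)
for z in range(40,150,4):
    k=(q[:,2]>=z)&(q[:,2]<z+4)
    if k.sum()>2:
        s=q[k];print(z,k.sum(),"x",np.round(np.percentile(s[:,0],[5,50,95]),1),"y",np.round(np.percentile(s[:,1],[2,50,98]),1),round(g[k].mean()))
E
```

```text
40 263 x [-5.6  1.3  1.9] y [-18.1   7.9  16.7] 119
44 275 x [-5.6  1.3  1.9] y [-16.6   5.9  15.2] 117
48 1152 x [-10.1   0.5   5.4] y [-11.8   0.7  11.2] 158
52 389 x [-6.4  5.5  7. ] y [-12.5  -0.7  12.2] 108
56 252 x [1.7 5.9 7.3] y [-13.7  -0.4  13.8] 91
60 143 x [5.5 6.1 7.4] y [-13.    0.8  13.1] 84
64 103 x [5.4 5.8 6.8] y [-13.1   4.2  13.3] 104
68 24 x [5.4 5.8 5.9] y [-11.5  -5.7  11.1] 102
84 74 x [0.6 0.9 1.2] y [-10.3   2.9  11.1] 102
88 77 x [0.4 0.8 1.2] y [-9.9 -2.1 11. ] 102
92 64 x [0.4 0.8 1.1] y [-9.8 -2.1 11.1] 105
96 62 x [0.3 0.7 1.1] y [-9.2  4.8 11.1] 102
100 51 x [0.4 0.7 1. ] y [-9.4 -2.7 10.8] 106
104 55 x [0.3 0.6 0.9] y [-8.5  4.2 10.5] 103
108 35 x [0.3 0.6 0.8] y [-8.7 -2.7 10.7] 99
112 23 x [-0.2  0.5  0.8] y [-7.2 -3.9  9.5] 70
116 29 x [-0.9  0.4  0.7] y [-5.8  5.1  8.7] 57
120 34 x [-2.2  0.3  0.7] y [-4.8  4.6  7.9] 82
140 3 x [10.  23.7 24.2] y [ 4.8 17.5 24.1] 153
144 3614 x [-18.5   9.   23.3] y [-24.3   0.4  24.3] 178
148 52 x [-7.3 -6.8 17. ] y [-21.8   1.2  19.6] 119
```

Run:
```python
from tip import *
x,r,o=state();c=np.load('w7.npz');T,m=tip(c,x,r)
f=c["frame"].astype(int);o_=(f[...,2]>110)&(f[...,2]-f[...,0]>80)
M=o_&(abs(T[...,0])<30)&(abs(T[...,1])<45)&(abs(T[...,2])<45)
q=T[M]
for z in range(-30,45,4):
    k=(q[:,2]>=z)&(q[:,2]<z+4)
    if k.sum()>5:
        s=q[k];print(z,k.sum(),"x",np.round(np.percentile(s[:,0],[2,50,98]),1),"L",np.round(np.percentile(s[s[:,1]<0,1],[2,98]),1),"R",np.round(np.percentile(s[s[:,1]>0,1],[2,98]),1))
# pads (grey): inner faces
g=f.mean(2);M=(T[...,2]>-15)&(T[...,2]<25)&(abs(T[...,0])<12)&(abs(abs(T[...,1])-33)<12)&(g>90)&(f.max(2)-f.min(2)<40)
q=T[M];print(len(q))
for z in range(-15,25,5):
    s=q[(q[:,2]>=z)&(q[:,2]<z+5)]
    if len(s): print(z,np.round([np.percentile(s[s[:,1]<0,1],[5,50,95]),np.percentile(s[s[:,1]>0,1],[5,50,95])],1).tolist())
```

```text
Traceback (most recent call last):
IndexError: index -1 is out of bounds for axis 0 with size 0
```

Run:
```python
from tip import *
x,r,o=state();c=np.load('w7.npz');T,m=tip(c,x,r)
f=c["frame"].astype(int);o_=(f[...,2]>110)&(f[...,2]-f[...,0]>80)
M=o_&(abs(T[...,0])<30)&(abs(T[...,1])<45)&(abs(T[...,2])<45)
q=T[M]
pc=lambda a,p: np.round(np.percentile(a,p),1) if len(a)>4 else None
for z in range(-34,45,4):
    s=q[(q[:,2]>=z)&(q[:,2]<z+4)]
    if len(s): print(z,len(s),"x",pc(s[:,0],[2,50,98]),"L",pc(s[s[:,1]<0,1],[2,98]),"R",pc(s[s[:,1]>0,1],[2,98]))
g=f.mean(2);M=(T[...,2]>-25)&(T[...,2]<25)&(abs(T[...,0])<14)&(abs(abs(T[...,1])-33)<12)&(f.max(2)-f.min(2)<40)
q=T[M];print(len(q))
for z in range(-25,25,5):
    s=q[(q[:,2]>=z)&(q[:,2]<z+5)]
    if len(s): print(z,len(s),pc(s[s[:,1]<0,1],[5,50,95]),pc(s[s[:,1]>0,1],[5,50,95]))
```

```text
-26 42 x [-5.2 -0.8  2.8] L None R [20.3 23.8]
-22 1866 x [-7.1 -0.8  4.3] L [-30.3 -23.1] R [19.2 27. ]
-18 786 x [-6.5  3.4  4.8] L [-30.8 -22.6] R [18.7 27.3]
-14 630 x [-6.1  3.8  4.6] L [-30.2 -22.1] R [18.4 27.1]
-10 558 x [-6.2  3.8  4.6] L [-30.3 -21.6] R [18.1 26.9]
-6 541 x [-6.1  3.8  4.6] L [-29.5 -21.1] R [17.8 26.7]
-2 484 x [-6.3  3.7  4.6] L [-29.3 -20.5] R [17.6 26.1]
2 429 x [-6.3  3.7  4.5] L [-28.4 -20.1] R [17.3 26. ]
6 407 x [-6.5  3.7  4.4] L [-27.9 -19.7] R [17.  25.2]
10 358 x [-6.4  3.7  4.4] L [-27.  -19.2] R [16.6 24.4]
14 336 x [-6.5  3.5  4.3] L [-26.  -18.6] R [16.3 24. ]
18 238 x [-6.5  3.6  4.3] L [-25.2 -18.3] R [16.3 23.6]
22 54 x [1.8 3.5 4. ] L [-24.4 -18.1] R [16.1 23. ]
30 11 x [-3.1 -2.2 -1.6] L [-11.8  -5.8] R None
34 204 x [-4.4 -2.3 -0.7] L [-11.5  -2. ] R None
5943
-25 1440 [-37.1 -32.9 -31.6] [28.2 29.5 33.6]
-20 1058 [-42.  -31.9 -31.5] [28.1 28.5 38.9]
-15 845 [-44.1 -34.9 -31.6] [28.2 31.6 40.9]
-10 733 [-43.9 -34.5 -31.6] [28.2 31.8 40.8]
-5 669 [-44.1 -34.9 -31.6] [28.1 31.3 41. ]
0 603 [-43.5 -34.  -31.6] [28.2 31.5 40.5]
5 462 [-42.5 -33.2 -31.6] [28.1 29.2 38.5]
10 112 [-32.  -31.8 -27.7] [25.4 28.3 29.4]
15 7 [-27.  -26.5 -25.9] None
20 14 [-26.  -24.7 -23.2] None
```

```bash
cat >> h.py <<'E'
def to2(p,yaw,tilt=(.024,.015)):
    x,r,o=state();T=R.from_euler("z",yaw,degrees=True)*R.from_euler("x",180,degrees=True)*R.from_rotvec([*tilt,0])
    print("t",o["time_s"],"pos",np.round(x*1000,1),"op",round(o["opening"]*85.4,1),"gf",round(o["grasp_force"],1),"F",np.round(o["wrist_force"],1),"M",np.round(o["torque"],2))
    print("turn",np.round((r.inv()*T).as_rotvec(),4),"shift after",np.round(T.inv().apply(np.array(p)-x)*1000,1),"before",np.round(r.inv().apply(np.array(p)-x)*1000,1))
E
python3 - <<'E'
from h import *
to2([.4797,.2472,.204],22)
E
```

```text
t 12.65 pos [521.2 415.3 203. ] op 60.0 gf 4.6 F [ 0.1  0.9 -1.3] M [-0.02 -0.01 -0.05]
turn [ 0.0291  0.0057 -0.6921] shift after [-101.4  140.2   -5.9] before [ 11.4 172.7  -0.9]
```

Request:
jog_arm(
  series=[
    [[0,15,0,0,0,-0.138,60],[0,25,0,0,0,-0.138,60],[0,30,0,0,0,-0.138,60],[0,30,0,0,0,-0.138,60],[-8,25,0,0,0,-0.139,60],[-17,10,0,0,0,0,60],[-17,5,0,0.012,0.007,0,60],[-12,4,0,0.011,0.007,0,60],[-4,2,0,0,0,0,60],[0,0,0,0,0,0,60]],
  ],
)

```text
time_s: 13.65
eef_pos: [0.4745, 0.252, 0.2032]
eef_rot: [-0.012, 0.982, 0.19, 0.005]
wrist_force: [0.0, -0.7, -1.5]
opening: 0.707
grasp_force: 4.6
```

Run:
```python
from tip import *
to2([.4797,.2472,.160],22)
x,r,o=state();c=ctrl.camera('wrist');np.savez('w8.npz',**c);T,m=tip(c,x,r)
q=T[m]
for z in range(84,140,4):
    s=q[(q[:,2]>=z)&(q[:,2]<z+4)]
    if len(s)>2: print(z,len(s),"x",np.round(np.percentile(s[:,0],[5,50,95]),1),"y",np.round(np.percentile(s[:,1],[2,98]),1))
```

```text
t 13.65 pos [474.5 252.  203.2] op 60.4 gf 4.6 F [ 0.  -0.7 -1.5] M [-0.01 -0.01  0.02]
turn [ 0.002   0.0004 -0.0018] shift after [ 2.4  7.5 43. ] before [ 2.4  7.4 43. ]
84 61 x [1.1 1.5 1.7] y [-10.1  11.5]
88 74 x [1.  1.3 1.7] y [-9.9 11. ]
92 66 x [1.  1.3 1.6] y [-9.6 11.3]
96 56 x [0.9 1.2 1.5] y [-9.5 10.6]
100 61 x [0.7 1.1 1.5] y [-8.8 11.2]
104 51 x [0.8 1.2 1.5] y [-9.1 11. ]
108 43 x [0.8 1.1 1.3] y [-8.1 10.7]
112 25 x [0.6 0.9 1.3] y [-8.4 10.2]
116 26 x [-0.6  0.9  1.2] y [-6.2  8.8]
120 30 x [-1.2  0.8  1.1] y [-5.6  7.8]
```

Request:
jog_arm(
  series=[
    [[1,3,0,0.002,0,-0.002,60],[1,3,5,0,0,0,60],[0,1.4,10,0,0,0,60],[0,0,12,0,0,0,60],[0,0,10,0,0,0,60],[0,0,5,0,0,0,60],[0,0,1,0,0,0,60],[0,0,0,0,0,0,60],[0,0,0,0,0,0,60],[0,0,0,0,0,0,60]],
  ],
)

```text
time_s: 14.7
eef_pos: [0.48, 0.2476, 0.1609]
eef_rot: [-0.013, 0.981, 0.191, 0.006]
wrist_force: [0.7, -0.4, -1.3]
opening: 0.703
grasp_force: 4.6
```

Run:
```python
from tip import *
to2([.4795,.2472,.144],22)
x,r,o=state();c=ctrl.camera('wrist');np.savez('w9.npz',**c);T,m=tip(c,x,r)
P=cloud(c);q=T[m&(P[...,2]>.028)];w=P[m&(P[...,2]>.028)]
for z in range(90,136,4):
    k=(q[:,2]>=z)&(q[:,2]<z+4);s=q[k]
    if len(s)>2: print(z,len(s),"x",np.round(np.percentile(s[:,0],[5,50,95]),1),"y",np.round(np.percentile(s[:,1],[2,98]),1),"minwz",w[k][:,2].min().round(4))
# rectified nest image in reading frame
a=np.deg2rad(21.3);oo=np.array([.4918,.2545])
xs=np.arange(40,-50,-.2);ys=np.arange(40,-40,-.2)
XX,YY=np.meshgrid(xs,ys,indexing='ij')
W=np.stack([oo[0]+(np.cos(a)*XX-np.sin(a)*YY)*1e-3,oo[1]+(np.sin(a)*XX+np.cos(a)*YY)*1e-3,np.full(XX.shape,.0218)],-1)
uv=proj(c,W.reshape(-1,3)).reshape(*XX.shape,2).astype(np.float32)
im=cv2.remap(c["frame"],uv[...,0],uv[...,1],cv2.INTER_CUBIC);G=cv2.cvtColor(im,cv2.COLOR_BGR2GRAY)
np.savez('n9.npz',G=G,im=im)
G0=np.load('nest_im.npz')['G']
# shift between upper parts (ring+white) 
A=G0[50:220,40:360].astype(np.float32);B=G[50:220,40:360].astype(np.float32)
print('phase shift px(.2mm) col,row',cv2.phaseCorrelate(A,B,cv2.createHanningWindow(A.shape[::-1],cv2.CV_32F)))
for X in (10,6,0,-5,-8,-12,-14,-16,-18):
    row=G[int(round((40-X)/.2))];print(X,' '.join(str(int(row[int(round((40-y)/.2))])) for y in np.arange(20,-21,-1)))
```

```text
t 14.7 pos [480.  247.6 160.9] op 60.1 gf 4.6 F [ 0.7 -0.4 -1.3] M [-0.02  0.01 -0.01]
turn [-0.     -0.0014  0.0009] shift after [-0.8  0.6 16.9] before [-0.8  0.6 16.9]
90 67 x [0.3 0.6 0.9] y [-9.8 11.2] minwz 0.0669
94 68 x [0.3 0.6 0.9] y [-9.4 11.4] minwz 0.0627
98 58 x [0.2 0.4 0.8] y [-9.4 10.8] minwz 0.059
102 52 x [0.  0.4 0.7] y [-8.5 10.4] minwz 0.0549
106 47 x [0.1 0.4 0.6] y [-9.1 11. ] minwz 0.0508
110 27 x [-0.1  0.2  0.5] y [-7.3 10.6] minwz 0.0471
114 25 x [-0.8  0.   0.4] y [-6.4  9.4] minwz 0.0431
118 28 x [-2.1 -0.   0.3] y [-5.6  8.3] minwz 0.0388
122 18 x [-2.2 -0.3  0.2] y [-4.5  7.3] minwz 0.0365
phase shift px(.2mm) col,row ((-1.4514586553084428, -0.4795650696322298), 0.5758892159991794)
10 244 245 245 245 246 229 117 54 56 84 143 171 228 245 243 237 240 245 244 243 242 240 236 233 222 210 229 241 244 245 241 146 65 60 75 132 184 219 242 244 244
6 244 245 245 246 243 148 61 54 76 131 200 243 245 244 246 249 249 249 247 245 243 242 239 236 232 230 213 214 241 245 246 242 149 54 57 77 146 213 232 241 244
0 244 244 244 244 246 231 126 53 56 56 127 203 239 245 2
[... 354 characters left out ...]
242 243 243 244 244 244 244 243 243 244 243 181 86 73 113 189 228 237 238 238
-12 172 173 172 174 172 165 125 89 72 89 151 173 172 173 172 173 161 121 101 101 101 105 132 162 170 170 168 168 165 165 167 160 119 76 85 94 97 100 97 100 100
-14 172 171 172 172 173 173 145 105 89 76 110 163 174 173 173 172 164 144 112 101 102 102 125 164 173 171 170 169 169 163 165 140 84 59 62 73 94 98 98 99 98
-16 170 169 168 170 169 170 161 119 98 92 83 127 165 152 114 97 105 117 109 104 103 102 111 141 142 105 87 90 125 159 161 102 61 60 62 81 97 100 102 100 100
-18 134 132 131 132 133 134 131 112 95 100 92 81 74 59 50 52 51 80 119 126 128 129 129 128 105 69 63 59 56 75 88 67 59 61 64 101 122 121 123 123 122
```

Request:
jog_arm(
  series=[
    [[0.2,0,4,0,0,0,60],[0.1,0,6,0,0,0,60],[0,0,4,0,0,0,60],[0,0,2,0,0,0,60],[0,0,1,0,0,0,60],[0,0,0,0,0,0,58],[0,0,0,0,0,0,55],[0,0,0,0,0,0,53],[0,0,0,0,0,0,52],[0,0,0,0,0,0,52]],
  ],
)

```text
time_s: 15.75
eef_pos: [0.4801, 0.2481, 0.1436]
eef_rot: [-0.013, 0.981, 0.191, 0.005]
wrist_force: [0.6, -0.3, -0.1]
opening: 0.609
grasp_force: 8.4
```

```bash
cat > jaw.py <<'E'
from tip import *
def jaw(name,p,yaw,zs=(84,140)):
    to2(p,yaw)
    x,r,o=state();c=ctrl.camera('wrist');np.savez(name+'.npz',**c);T,m=tip(c,x,r);P=cloud(c)
    q=T[m]
    for z in range(*zs,4):
        s=q[(q[:,2]>=z)&(q[:,2]<z+4)]
        if len(s)>2: print(z,len(s),"x",np.round(np.percentile(s[:,0],[5,50,95]),1),"y",np.round(np.percentile(s[:,1],[2,98]),1))
    f=c["frame"].astype(int);M=(f[...,2]>110)&(f[...,2]-f[...,0]>80)&(abs(T[...,0])<30)&(abs(T[...,1])<45)&(abs(T[...,2])<45)
    q=T[M]
    for z in (-22,-18,-14,-10,-6,-2,2,10,18):
        s=q[(q[:,2]>=z)&(q[:,2]<z+4)];L=s[s[:,1]<0,1];Rr=s[s[:,1]>0,1]
        if len(L)>4 and len(Rr)>4: print('h',z,len(s),'front x',np.round(np.percentile(s[:,0],95),1),'outer y',np.round([np.percentile(L,2),np.percentile(Rr,98)],1))
    return c,T,P,x,r
E
python3 - <<'E'
from jaw import *
jaw('w10',[.4800,.2475,.144],22)
E
```

```text
t 15.75 pos [480.1 248.1 143.6] op 52.0 gf 8.4 F [ 0.6 -0.3 -0.1] M [-0.09 -0.03  0.  ]
turn [-0.     -0.0008  0.0009] shift after [-0.3  0.5 -0.4] before [-0.3  0.5 -0.4]
88 64 x [1.1 1.3 1.7] y [-11.3  13. ]
92 68 x [1.  1.3 1.6] y [-11.3  13.5]
96 62 x [1.  1.2 1.6] y [-11.4  13.4]
100 52 x [0.9 1.2 1.4] y [-11.2  13.1]
104 55 x [0.8 1.1 1.5] y [-11.3  13.8]
108 49 x [0.8 1.1 1.4] y [-11.   13.6]
112 32 x [0.8 1.  1.4] y [-10.7  14.3]
116 38 x [ 0.6  1.2 19.8] y [-10.   13.2]
120 1351 x [-5.4 13.8 23.1] y [-16.6  24.1]
124 2071 x [-12.1  10.4  24. ] y [-24.   24.1]
128 78 x [-10.7 -10.3 -10. ] y [-24.  24.]
132 22 x [-10.5 -10.4 -10.1] y [-23.3  23.8]
h -22 561 front x 3.2 outer y [-23.4  21.4]
h -18 1604 front x 5.0 outer y [-26.  23.]
h -14 563 front x 5.4 outer y [-26.2  23.7]
h -10 483 front x 5.3 outer y [-25.9  23.8]
h -6 478 front x 5.3 outer y [-25.9  23.6]
h -2 394 front x 5.2 outer y [-25.6  23.4]
h 2 390 front x 5.1 outer y [-25.3  23.3]
h 10 295 front x 5.1 outer y [-24.2  22.5]
h 18 233 front x 5.0 outer y [-23.2  21.5]
```

Request:
jog_arm(
  series=[
    [[0,0,0,0,0,0,50],[0,0,-0.3,0,0,0,48],[0,0,-0.3,0,0,0,46],[0,0,-0.3,0,0,0,44],[0,0,-0.3,0,0,0,42],[0,0,-0.3,0,0,0,41],[0,0,0,0,0,0,40],[0,0,0,0,0,0,40],[0,0,0,0,0,0,40],[0,0,0,0,0,0,40]],
  ],
)

```text
time_s: 16.8
eef_pos: [0.4799, 0.248, 0.1448]
eef_rot: [-0.013, 0.981, 0.191, 0.005]
wrist_force: [0.8, 0.4, -0.4]
opening: 0.471
grasp_force: 12.0
```

Run:
```python
from jaw import *
jaw('w11',[.4800,.2475,.144],22)
```

```text
t 16.8 pos [479.9 248.  144.8] op 40.2 gf 12.0 F [ 0.8  0.4 -0.4] M [ 0.04  0.03 -0.03]
turn [-0.0002 -0.0002  0.0008] shift after [-0.1  0.5  0.8] before [-0.1  0.5  0.8]
88 9 x [1.5 1.7 1.9] y [-13.5  15.6]
92 74 x [-0.6  1.6  2. ] y [-14.2  16.5]
96 57 x [1.3 1.6 1.8] y [-13.8  16.6]
100 73 x [-2.2  1.5  1.8] y [-14.3  17.8]
104 59 x [1.1 1.5 1.8] y [-14.8  17.9]
108 44 x [1.1 1.4 1.8] y [-14.5  18.4]
112 56 x [-3.8  1.3  1.6] y [-15.1  19.3]
116 31 x [1.  1.3 1.5] y [-15.1  19.6]
120 1022 x [-6.3 14.7 23.3] y [-17.6  21.5]
124 2257 x [-12.5  11.1  23.8] y [-23.7  24.5]
128 72 x [-10.3  -9.9  23. ] y [-24.3  24.5]
132 42 x [-10.3 -10.   -9.8] y [-23.5  24.2]
h -18 1402 front x 3.8 outer y [-17.9  14.8]
h -14 868 front x 5.2 outer y [-19.3  16.3]
h -10 425 front x 5.3 outer y [-20.  17.]
h -6 389 front x 5.3 outer y [-20.   17.6]
h -2 330 front x 5.2 outer y [-20.3  18.2]
h 2 322 front x 5.2 outer y [-20.1  18.3]
h 10 249 front x 5.1 outer y [-19.8  18. ]
h 18 201 front x 5.0 outer y [-19.2  17.5]
```

Request:
jog_arm(
  series=[
    [[0,0,-0.2,0,0,0,38],[0,0,-0.3,0,0,0,36],[0,0,-0.3,0,0,0,34],[0,0,-0.3,0,0,0,32],[0,0,-0.2,0,0,0,30],[0,0,-0.2,0,0,0,28],[0,0,0,0,0,0,26],[0,0,0,0,0,0,24],[0,0,0,0,0,0,24],[0,0,0,0,0,0,24]],
  ],
)

```text
time_s: 17.85
eef_pos: [0.4799, 0.248, 0.1463]
eef_rot: [-0.013, 0.981, 0.191, 0.005]
wrist_force: [-0.2, 0.0, -0.8]
opening: 0.357
grasp_force: 59.9
```

Run:
```python
from jaw import *
jaw('w12',[.4800,.2475,.144],22)
```

```text
t 17.85 pos [479.9 248.  146.3] op 30.5 gf 59.9 F [-0.2  0.  -0.8] M [-0.02  0.02 -0.03]
turn [-0.0002 -0.0003  0.0008] shift after [-0.1  0.5  2.3] before [-0.1  0.5  2.3]
84 20 x [-5.6 -0.6  1.7] y [-14.3  16.5]
88 28 x [-5.3  0.8  2.1] y [-15.1  17.3]
92 52 x [-5.1  1.3  1.8] y [-15.4  18.2]
96 83 x [-3.7  1.4  1.7] y [-16.2  19.1]
100 82 x [-4.9  1.4  1.8] y [-16.4  20.1]
104 71 x [-3.   1.4  1.8] y [-17.3  21. ]
108 62 x [-5.5  1.3  1.8] y [-17.4  21.9]
112 57 x [-4.8  1.3  1.6] y [-18.4  22.2]
116 55 x [-4.8  1.2  1.5] y [-18.6  23.1]
120 555 x [-9.8 12.6 22.4] y [-20.8  24.8]
124 2023 x [ 1.4 12.9 24. ] y [-22.7  24.3]
128 600 x [-11.2  12.6  24. ] y [-24.2  21.9]
132 59 x [-10.4 -10.   -8.6] y [-23.8  10.4]
h -18 292 front x 2.7 outer y [-10.7   7.7]
h -14 1736 front x 4.9 outer y [-13.9  10.2]
h -10 532 front x 5.3 outer y [-15.3  11.9]
h -6 387 front x 5.2 outer y [-15.8  12.9]
h -2 362 front x 5.2 outer y [-15.7  13.5]
h 2 286 front x 5.2 outer y [-15.8  13.7]
h 10 216 front x 5.1 outer y [-16.   13.7]
h 18 165 front x 5.0 outer y [-16.   13.8]
```

Request:
jog_arm(
  series=[
    [[0,0,-1,0,0,0,24],[0,0,-2,0,0,0,24],[0,-0.1,-3,0,0,0,24],[0.1,-0.1,-5,0,0,0,24],[0.1,-0.2,-8,0,0,0,24],[0.2,-0.3,-12,0,0,0,24],[0.2,-0.4,-15,0,0,0,24],[0.2,-0.3,-12,0,0,0,24],[0.1,-0.2,-6,0,0,0,24],[0,0,-2,0,0,0,24]],
  ],
)

```text
time_s: 18.9
eef_pos: [0.4803, 0.2481, 0.2136]
eef_rot: [-0.013, 0.981, 0.191, 0.006]
wrist_force: [0.7, 0.1, -1.6]
opening: 0.358
grasp_force: 59.9
```

Run:
```python
from jaw import *
c,T,P,x,r=jaw('w13',[.4800,.2475,.210],22,(84,136))
# ring points: in tool frame, x 0..45, z 115..135
f=c["frame"].mean(2)
m=(T[...,0]>-20)&(T[...,0]<45)&(abs(T[...,1])<30)&(T[...,2]>112)&(T[...,2]<136)
q=T[m];print(len(q),q.min(0),q.max(0))
for a in range(-20,45,3):
    s=q[(q[:,0]>=a)&(q[:,0]<a+3)]
    if len(s)>2: print(a,len(s),'y',np.round(np.percentile(s[:,1],[1,99]),1),'gap',np.round([s[s[:,1]<0,1].max() if (s[:,1]<0).any() else 0,s[s[:,1]>0,1].min() if (s[:,1]>0).any() else 0],1),'z',np.round(np.percentile(s[:,2],[10,50,90]),1), 'L/R z',np.round([np.median(s[s[:,1]<-5,2]),np.median(s[s[:,1]>5,2])],1))
```

```text
t 18.9 pos [480.3 248.1 213.6] op 30.6 gf 59.9 F [ 0.7  0.1 -1.6] M [-0.01 -0.01 -0.07]
turn [ 0.0001 -0.0022  0.001 ] shift after [-0.6  0.5  3.6] before [-0.6  0.5  3.6]
84 18 x [-5.8 -0.4  1.7] y [-14.3  16.9]
88 25 x [-5.2  1.1  1.8] y [-14.4  17.6]
92 54 x [-5.   1.2  1.8] y [-15.4  18.2]
96 87 x [-4.2  1.5  1.8] y [-16.2  19.1]
100 78 x [-4.7  1.5  1.8] y [-16.4  20. ]
104 79 x [-3.2  1.4  1.7] y [-17.3  21. ]
108 62 x [-4.8  1.4  1.7] y [-17.4  21.6]
112 55 x [-4.6  1.3  1.6] y [-18.4  22.2]
116 54 x [-4.7  1.3  1.5] y [-18.6  23. ]
120 399 x [-10.4   7.   22.4] y [-20.9  24.8]
124 353 x [ 0.3 16.7 24.6] y [-20.4  21.4]
128 10 x [-0.2  1.2  1.5] y [-16.7  20.9]
132 3 x [-1.7 -0.5 -0.2] y [-14.5 -14.4]
h -18 305 front x 3.0 outer y [-11.1   8. ]
h -14 1730 front x 4.8 outer y [-14.   10.2]
h -10 539 front x 5.3 outer y [-29.9  11.9]
h -6 399 front x 5.2 outer y [-29.8  12.9]
h -2 358 front x 5.2 outer y [-16.   13.8]
h 2 281 front x 5.2 outer y [-15.9  13.8]
h 10 213 front x 5.1 outer y [-16.1  13.7]
h 18 172 front x 5.0 outer y [-16.1  13.8]
1138 [-12.72976346 -21.60901575 112
[... 583 characters left out ...]
] z [122.3 123.5 124.8] L/R z [124.1 123.1]
7 68 y [-16.6  20.5] gap [-12.1  16.6] z [122.6 123.9 124.9] L/R z [124.2 123.3]
10 68 y [-16.9  20.8] gap [-13.2  17.2] z [123.  123.8 124.9] L/R z [124.2 123.5]
13 64 y [-16.9  21.3] gap [-13.2  17.1] z [122.9 123.9 125.2] L/R z [124.4 123.4]
16 69 y [-16.2  20.8] gap [-12.   16.4] z [123.2 124.1 125.3] L/R z [124.6 123.8]
19 82 y [-15.6  19.5] gap [-9.5 13.4] z [123.2 124.3 125.4] L/R z [124.9 123.8]
22 120 y [-13.2  17.6] gap [-2.9  6.8] z [123.5 124.6 125.7] L/R z [125.  124.3]
25 186 y [-10.7  14.5] gap [-0.4  0.2] z [123.7 124.7 125.7] L/R z [125.  124.5]
28 56 y [-4.3  8.8] gap [-0.4  0.2] z [124.1 125.  126.1] L/R z [ nan 125.]
  return _methods._mean(a, axis=axis, dtype=dtype,
  ret = ret.dtype.type(ret / rcount)
```

```bash
cat > eye.py <<'E'
from tip import *
from scipy.optimize import least_squares
def eye(c,x,r,v=1):
    P=cloud(c);T=r.inv().apply(P.reshape(-1,3)-x).reshape(480,640,3)*1e3
    m=(T[...,0]>-3)&(T[...,0]<40)&(abs(T[...,1]-2)<26)&(T[...,2]>121)&(T[...,2]<128)&(np.hypot(T[...,0]-12,T[...,1]-2)<21)&((T[...,0]>4))
    q=T[m]
    A=np.c_[q[:,:2],np.ones(len(q))];s=np.linalg.lstsq(A,q[:,2],rcond=None)[0];k=abs(q[:,2]-A@s)<1.2;s=np.linalg.lstsq(A[k],q[k,2],rcond=None)[0];q=q[k]
    n=r.apply([-s[0],-s[1],1]);n/=-n[2]
    rr=lambda p:np.hypot(q[:,0]-p[0],q[:,1]-p[1])
    # annulus centre from robust mid-radius fit of the front arc; inner radius by sector
    ph=np.degrees(np.arctan2(q[:,1]-2,q[:,0]-12));inn=[]
    for a in range(-110,111,10):
        t=abs(ph-a)<6
        if t.sum()>4:
            d=np.hypot(q[t,0]-12,q[t,1]-2);i=np.percentile(d,4);ou=np.percentile(d,96);inn.append((a,round(i,1),round(ou,1)))
    best=max(((min(rr((a,b))),a,b) for a in np.arange(6,17,.2) for b in np.arange(0,4.2,.2)))
    if v: print("plane",np.round(s,4),"world normal",np.round(n,4),"\ninscribed r,x,y",np.round(best,2),"\n",inn)
    return s,best
E
python3 - <<'E'
from eye import *
x,r,o=state();c=np.load('w13.npz');s,b=eye(c,x,r)
P=cloud(c);m=(P[...,2]<.005)&(P[...,2]>-.01)&(np.hypot(P[...,0]-.55,P[...,1]-.25)<.13)
q=P[m];A=np.c_[q[:,:2],np.ones(len(q))];print('bench slope',np.linalg.lstsq(A,q[:,2],rcond=None)[0],np.median(q[:,2]))
w=r.apply([b[1]/1e3,b[2]/1e3,(s[0]*b[1]+s[1]*b[2]+s[2])/1e3])+x;print('eye top reading world',w)
E
```

```text
plane [ 5.55000e-02 -2.97000e-02  1.22898e+02] world normal [-0.0339 -0.0199 -1.    ] 
inscribed r,x,y [14.74  6.    2.  ] 
 [(-110, np.float64(15.8), np.float64(20.8)), (-100, np.float64(15.0), np.float64(18.7)), (-90, np.float64(15.2), np.float64(18.9)), (-80, np.float64(15.4), np.float64(19.1)), (-70, np.float64(15.8), np.float64(19.2)), (-60, np.float64(15.6), np.float64(19.1)), (-50, np.float64(15.2), np.float64(19.0)), (-40, np.float64(14.8), np.float64(18.6)), (-30, np.float64(14.4), np.float64(18.2)), (-20, np.float64(14.2), np.float64(17.7)), (-10, np.float64(14.2), np.float64(17.8)), (0, np.float64(14.2), np.float64(17.9)), (10, np.float64(14.2), np.float64(17.9)), (20, np.float64(14.2), np.float64(17.9)), (30, np.float64(14.4), np.float64(18.3)), (40, np.float64(15.1), np.float64(18.7)), (50, np.float64(15.4), np.float64(19.2)), (60, np.float64(15.8), np.float64(19.4)), (70, np.float64(15.8), np.float64(19.4)), (80, np.float64(15.9), np.float64(19.5)), (90, np.float64(15.3), np.float64(19.0)), (100, np.float64(15.2), np.float64(18.8)), (110, np.float64(16.4), np.float64(20.8))]
bench slope [-0.00106305 -0.00045786 -0.00011169] -0.0009519998814360997
eye top reading world [0.48717637 0.25192348 0.09013927]
```

```bash
cat > goal.py <<'E'
from h import *
def goal(axle,eye,yaw,tilt,z):
    T=R.from_euler("z",yaw,degrees=True)*R.from_euler("x",180,degrees=True)*R.from_rotvec([*tilt,0])
    return np.array([*axle,z])-T.apply(np.array(eye)/1e3)
E
python3 - <<'E'
from goal import *
g=goal([.6447,.0182],[11.7,2.0,124.3],8,(.030,.053),.085);print(g)
to2(g,8,(.030,.053))
E
```

```text
[0.62684794 0.01395587 0.2085098 ]
t 18.95 pos [480.1 248.  213.2] op 30.1 gf 59.9 F [-0.2  0.8 -1.6] M [-0.03 -0.04  0.01]
turn [-0.0025  0.0429  0.2447] shift after [112.5 252.3   3.1] before [ 48.1 272.1  -1. ]
```

Request:
jog_arm(
  series=[
    [[0,15,0,0,0,0.082,24],[0,25,0,0,0,0.082,24],[0,30,0,0,0,0.081,24],[19,33,0,0,0,0,24],[19,33,0,0,0,0,24],[19,33,0,0,0,0,24],[18,32,0,0,0.014,0,24],[14,25,0,0,0.014,0,24],[9,16,0,0.003,0.014,0,24],[3,5,0,0,0,0,24]],
  ],
)

```text
time_s: 19.95
eef_pos: [0.6244, 0.0183, 0.2064]
eef_rot: [-0.017, 0.997, 0.069, 0.024]
wrist_force: [-0.5, -0.3, -1.6]
opening: 0.357
grasp_force: 59.9
```

Run:
```python
from goal import *
g=goal([.6447,.0182],[11.7,2.0,124.3],8,(.030,.053),.083)
to2(g,8,(.030,.053))
```

```text
t 19.95 pos [624.4  18.3 206.4] op 30.5 gf 59.9 F [-0.5 -0.3 -1.6] M [-0.02  0.09  0.  ]
turn [-0.0005  0.0028 -0.0023] shift after [ 1.9  4.6 -0.1] before [ 1.9  4.6 -0.1]
```

Request:
jog_arm(
  series=[
    [[1,2,0,0,0.002,-0.002,24],[1,2,0,0,0,0,24],[0,0,0,0,0,0,24],[0,0,0,0,0,0,24],[0,0,0,0,0,0,24],[0,0,0,0,0,0,24],[0,0,0,0,0,0,24],[0,0,0,0,0,0,24],[0,0,0,0,0,0,24],[0,0,0,0,0,0,24]],
  ],
)

```text
time_s: 20.95
eef_pos: [0.6267, 0.016, 0.2072]
eef_rot: [-0.017, 0.997, 0.071, 0.025]
wrist_force: [-0.2, -0.3, -2.4]
opening: 0.354
grasp_force: 59.9
```

```bash
cat > chk.py <<'E'
from eye import *
from goal import *
def chk(name,axle=(.6447,.0182)):
    to2([*axle,.2],8,(.030,.053))
    x,r,o=state();c=ctrl.camera('wrist');np.savez(name+'.npz',**c);s,b=eye(c,x,r)
    P=cloud(c)
    m=(np.hypot(P[...,0]-axle[0],P[...,1]-axle[1])<.018)&(P[...,2]>.0555)&(P[...,2]<.0615)
    q=P[m]
    if len(q)>20:
        e=q[:,:2]*1e3;hull=cv2.convexHull(e.astype(np.float32));(cx,cy),rad=cv2.minEnclosingCircle(hull);print('shaft top n',len(q),'circle',round(cx,1),round(cy,1),round(rad,1),'median z',np.median(q[:,2]).round(4))
    w=r.apply([.0117,.002,(s[0]*11.7+s[1]*2+s[2])/1e3])+x;print('eye(11.7,2) top world',np.round(w*1e3,1))
    return c,x,r,P,s
E
python3 - <<'E'
from chk import *
chk('w14')
E
```

```text
t 20.95 pos [626.7  16.  207.2] op 30.2 gf 59.9 F [-0.2 -0.3 -2.4] M [-0.03  0.06  0.02]
turn [-0.0002  0.      0.0016] shift after [17.7  0.6  8.1] before [17.7  0.6  8.1]
plane [ 5.190000e-02 -3.160000e-02  1.235134e+02] world normal [ 0.0014 -0.0013 -1.    ] 
inscribed r,x,y [14.55 10.4   2.  ] 
 [(-110, np.float64(15.3), np.float64(20.4)), (-100, np.float64(15.2), np.float64(19.1)), (-90, np.float64(15.4), np.float64(19.1)), (-80, np.float64(15.5), np.float64(19.1)), (-70, np.float64(15.6), np.float64(19.1)), (-60, np.float64(15.3), np.float64(18.8)), (-50, np.float64(14.9), np.float64(18.5)), (-40, np.float64(14.2), np.float64(18.2)), (-30, np.float64(13.9), np.float64(17.3)), (-20, np.float64(13.4), np.float64(17.0)), (-10, np.float64(13.3), np.float64(17.2)), (0, np.float64(13.5), np.float64(17.3)), (10, np.float64(13.5), np.float64(17.2)), (20, np.float64(13.5), np.float64(17.1)), (30, np.float64(13.8), np.float64(17.6)), (40, np.float64(14.3), np.float64(18.3)), (50, np.float64(15.1), np.float64(18.5)), (60, np.float64(15.3), np.float64(18.8)), (70, np.float64(15.5), np.float64(19.0)), (80, np.float64(15.6), np.float64(19.1)), (90, np.float64(15.6), np.float64(19.1)), (100, np.float64(15.1), np.float64(18.8)), (110, np.float64(15.6), np.float64(20.3))]
shaft top n 971 circle 644.4 18.2 12.4 median z 0.0588
eye(11.7,2) top world [644.5  20.3  83.9]
```

Request:
jog_arm(
  series=[
    [[0.3,2,0,0,0,0,24],[0,0,2,0,0,0.0015,24],[-0.2,0.1,4,0,0,0,24],[-0.3,0.2,5,0,0,0,24],[-0.2,0.1,3,0,0,0,24],[-0.1,0,1,0,0,0,24],[0,0,0,0,0,0,24],[0,0,0,0,0,0,24],[0,0,0,0,0,0,24],[0,0,0,0,0,0,24]],
  ],
)

```text
time_s: 22.0
eef_pos: [0.6274, 0.0142, 0.1924]
eef_rot: [-0.017, 0.997, 0.07, 0.026]
wrist_force: [0.0, 0.6, -0.8]
opening: 0.356
grasp_force: 59.9
```

Run:
```python
from chk import *
chk('w15')
```

```text
t 22.0 pos [627.4  14.2 192.4] op 30.4 gf 59.9 F [ 0.   0.6 -0.8] M [-0.01  0.04 -0.  ]
turn [-0.     -0.0003  0.0002] shift after [18.1 -1.8 -6.6] before [18.1 -1.8 -6.6]
plane [ 5.410000e-02 -3.060000e-02  1.235081e+02] world normal [-6.e-04 -7.e-04 -1.e+00] 
inscribed r,x,y [14.49 10.6   2.  ] 
 [(-110, np.float64(15.5), np.float64(19.8)), (-100, np.float64(15.3), np.float64(19.0)), (-90, np.float64(15.4), np.float64(19.1)), (-80, np.float64(15.5), np.float64(19.2)), (-70, np.float64(15.4), np.float64(19.1)), (-60, np.float64(15.3), np.float64(18.7)), (-50, np.float64(14.8), np.float64(18.6)), (-40, np.float64(14.4), np.float64(18.2)), (-30, np.float64(13.9), np.float64(17.7)), (-20, np.float64(13.4), np.float64(17.1)), (-10, np.float64(13.4), np.float64(17.1)), (0, np.float64(13.6), np.float64(17.2)), (10, np.float64(13.5), np.float64(17.2)), (20, np.float64(13.5), np.float64(17.2)), (30, np.float64(13.9), np.float64(17.6)), (40, np.float64(14.4), np.float64(18.3)), (50, np.float64(15.1), np.float64(18.6)), (60, np.float64(15.2), np.float64(18.9)), (70, np.float64(15.5), np.float64(19.0)), (80, np.float64(15.6), np.float64(19.1)), (90, np.float64(15.7), np.float64(19.0)), (100, np.float64(15.2), np.float64(18.9)), (110, np.float64(15.7), np.float64(20.2))]
shaft top n 1176 circle 644.6 18.2 12.5 median z 0.0588
eye(11.7,2) top world [645.3  18.4  69.1]
```

Request:
jog_arm(
  series=[
    [[0,0,1,0,0,0,24],[-0.1,0.1,2,0,0,0,24],[-0.2,0.1,3,0,0,0,24],[-0.2,0.1,3,0,0,0,24],[-0.2,0.1,3,0,0,0,24],[-0.1,0,2,0,0,0,24],[0,0,1,0,0,0,24],[0,0,0,0,0,0,24],[0,0,0,0,0,0,24],[0,0,0,0,0,0,24]],
  ],
)

```text
time_s: 23.05
eef_pos: [0.6274, 0.0142, 0.1773]
eef_rot: [-0.017, 0.997, 0.07, 0.026]
wrist_force: [0.2, -0.2, -1.8]
opening: 0.353
grasp_force: 59.9
```

Run:
```python
from chk import *
chk('w16')
```

```text
t 23.05 pos [627.4  14.2 177.3] op 30.1 gf 59.9 F [ 0.2 -0.2 -1.8] M [-0.02  0.02  0.03]
turn [-0.     -0.0003  0.0002] shift after [ 18.9  -2.2 -21.7] before [ 18.9  -2.2 -21.6]
plane [ 4.900000e-02 -2.570000e-02  1.235007e+02] world normal [ 0.0038  0.005  -1.    ] 
inscribed r,x,y [13.13  6.    3.4 ] 
 [(-110, np.float64(15.3), np.float64(20.1)), (-100, np.float64(15.4), np.float64(19.0)), (-90, np.float64(15.6), np.float64(19.1)), (-80, np.float64(15.6), np.float64(19.2)), (-70, np.float64(15.4), np.float64(19.1)), (-60, np.float64(15.3), np.float64(18.8)), (-50, np.float64(14.9), np.float64(18.6)), (-40, np.float64(12.5), np.float64(18.0)), (-30, np.float64(13.6), np.float64(17.5)), (-20, np.float64(13.4), np.float64(17.1)), (-10, np.float64(11.3), np.float64(17.1)), (0, np.float64(11.4), np.float64(17.2)), (10, np.float64(11.4), np.float64(17.1)), (20, np.float64(11.5), np.float64(17.1)), (30, np.float64(11.6), np.float64(17.6)), (40, np.float64(12.4), np.float64(18.0)), (50, np.float64(11.8), np.float64(18.6)), (60, np.float64(15.0), np.float64(18.7)), (70, np.float64(15.3), np.float64(19.0)), (80, np.float64(15.6), np.float64(19.1)), (90, np.float64(15.6), np.float64(19.1)), (100, np.float64(15.2), np.float64(18.9)), (110, np.float64(15.7), np.float64(20.8))]
shaft top n 1318 circle 644.7 17.9 17.7 median z 0.0588
eye(11.7,2) top world [645.3  18.5  54.1]
```

Request:
jog_arm(
  series=[
    [[0,0,1,0,0,0,24],[-0.1,0.1,2,0,0,0,24],[-0.2,0.1,3,0,0,0,24],[-0.2,0.1,3,0,0,0,24],[-0.1,0.1,2,0,0,0,24],[-0.1,0,1.3,0,0,0,24],[0,0,0.5,0,0,0,24],[0,0,0,0,0,0,24],[0,0,0,0,0,0,24],[0,0,0,0,0,0,24]],
  ],
)

```text
time_s: 24.1
eef_pos: [0.6273, 0.0142, 0.1645]
eef_rot: [-0.017, 0.997, 0.07, 0.026]
wrist_force: [-0.6, 0.1, -1.8]
opening: 0.355
grasp_force: 59.9
```

Run:
```python
from chk import *
c,x,r,P,s=chk('w17')
T=r.inv().apply(P.reshape(-1,3)-x).reshape(480,640,3)*1e3
# collar top (true z 38): annulus r 12.6..15 at the front (camera side)
d=np.hypot(P[...,0]-.6447,P[...,1]-.0182)*1e3
for lo,hi in((0,11),(11,12.2),(12.2,13.8),(13.8,15),(15,18)):
    m=(d>lo)&(d<hi)&(T[...,0]>12)&(P[...,2]>.03);print(lo,hi,m.sum(),np.round(np.percentile(P[m][:,2],[5,25,50,75,95])*1e3,1) if m.sum()>3 else '')
```

```text
t 24.1 pos [627.3  14.2 164.5] op 30.3 gf 59.9 F [-0.6  0.1 -1.8] M [-0.05  0.02 -0.03]
turn [-0.     -0.0003  0.0002] shift after [ 19.6  -2.6 -34.5] before [ 19.6  -2.6 -34.5]
plane [ 4.230000e-02 -2.520000e-02  1.237777e+02] world normal [ 0.0102  0.0063 -1.    ] 
inscribed r,x,y [14.5  6.   2.2] 
 [(-110, np.float64(15.3), np.float64(20.1)), (-100, np.float64(15.3), np.float64(19.0)), (-90, np.float64(15.4), np.float64(19.1)), (-80, np.float64(15.7), np.float64(19.2)), (-70, np.float64(15.5), np.float64(19.1)), (-60, np.float64(15.3), np.float64(18.8)), (-50, np.float64(14.9), np.float64(18.5)), (-40, np.float64(14.4), np.float64(18.2)), (-30, np.float64(13.8), np.float64(17.7)), (-20, np.float64(13.5), np.float64(17.1)), (-10, np.float64(13.5), np.float64(17.1)), (0, np.float64(13.6), np.float64(17.1)), (10, np.float64(13.5), np.float64(17.2)), (20, np.float64(13.4), np.float64(17.0)), (30, np.float64(14.1), np.float64(17.7)), (40, np.float64(14.3), np.float64(18.1)), (50, np.float64(14.7), np.float64(18.5)), (60, np.float64(15.3), np.float64(18.9)), (70, np.float64(15.5), np.float64(19.0)), (80, np.float64(15.5), np.float64(19.0)), (90, np.float64(15.6), np.float64(19.2)), (100, np.float64(15.2), np.float64(18.7)), (110, np.float64(16.0), np.float64(20.0))]
shaft top n 1477 circle 641.3 17.7 15.8 median z 0.0588
eye(11.7,2) top world [645.2  18.5  41. ]
0 11 2119 [ 58.3  59.7 228.4 233.1 239.3]
11 12.2 1079 [ 50.2 218.2 227.2 232.7 238.9]
12.2 13.8 1688 [ 37.3 218.1 228.  233.2 238.7]
13.8 15 1424 [ 40.3 220.5 226.9 232.6 238.5]
15 18 4125 [ 41.3 215.8 225.1 231.7 237.6]
```

Request:
jog_arm(
  series=[
    [[0,0,-0.3,0,0,0,24],[0,0,0,0,0,0,24],[0,0,0,0,0,0,24],[0,0,0,0,0,0,24],[0,0,0,0,0,0,24],[0,0,0,0,0,0,24],[0,0,0,0,0,0,24],[0,0,0,0,0,0,24],[0,0,0,0,0,0,24],[0,0,0,0,0,0,24]],
  ],
)

```text
time_s: 25.15
eef_pos: [0.6272, 0.0142, 0.1646]
eef_rot: [-0.017, 0.997, 0.07, 0.025]
wrist_force: [-0.2, -0.4, -1.0]
opening: 0.36
grasp_force: 59.9
```

Run:
```python
from eye import *
x,r,o=state();print(x,o["wrist_force"],o["grasp_force"],o["time_s"])
c=ctrl.camera('wrist');P=cloud(c);T=r.inv().apply(P.reshape(-1,3)-x).reshape(480,640,3)*1e3
d=np.hypot(T[...,0]-11.1,T[...,1]-2.05)
m=(d>15.8)&(d<18)&(T[...,0]>2)&(P[...,2]>.036)&(P[...,2]<.046);q=P[m]
A=np.c_[q[:,:2]-[.6447,.0182],np.ones(len(q))];s=np.linalg.lstsq(A,q[:,2],rcond=None)[0];print(len(q),s)
m=(d<11)&(abs(P[...,2]-.059)<.004);print(np.median(P[m][:,2]))
m=(P[...,2]>.005)&(P[...,2]<.0095)&(np.hypot(P[...,0]-.6447,P[...,1]-.0182)<.045);print('plate',np.median(P[m][:,2]))
print(ctrl.hand_in())
```

```text
[0.62721882 0.01424005 0.16458126] [-0.21960136 -0.38930244 -0.9608443 ] 59.895157159189694 25.15
385 [-0.01023264 -0.00189641  0.04142328]
0.05900931156620129
plate 0.00702979446509111
the job is handed in; nothing more can be done
None
```

The job is handed in at 25 s. The idler plate is home against the stop, and the pliers hold the spread ring around the groove: within about 0.5 mm of its centre, about 0.6° from level, squeezed to their stop, with no contact force seen.

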